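# Pack the jeweller's sample case and slide its lock home

### The job

Pack the sample blocks for transport: slide the red lock of the wooden case fully to its open end stop, then lift the lid off and lay it flat on the cork mat, handle up. Put every sample block that is on the bench flat on the floor of the case, chain side up, then put the lid back on fully seated with its brass tab at the lock, and finally slide the lock fully home to its locked end stop over the tab. Leave the other things on the bench where they are.

Things in the scene. Friction and masses are not known exactly. Their poses are not given: they have to be found in the camera images.
- case: fixed open wooden box, outside 164 (its x) x 204 (y) x 50 high, walls and floor 8 thick; inside 148 x 188, room for four blocks flat, two by two. Origin at the bench under the box's centre. Along its -x side a dark ledge 60 wide (case x -142 to -82), 180 long, 45 high carries the lock. Stands left or right of the blocks, turned up to 0.25 rad
- keeper (a point): point on the case where the lid's brass tab belongs when the lid is on: case x -97, y +45, z 50 (rim height)
- lock (a joint): lock slide, m: 0 = locked end stop (grip at case y +45, steel tongue over the lid's tab), 0.075 = open end stop (grip at case y -30, tab free); moves along case -y as it grows; about 2 N friction, stays where left; starts at 0 to 0.015. Near 0 the tongue holds the lid down; it cannot close over a lid that is not seated
- lock_grip (a point): centre of the lock's red grip, 88 above the bench: an upright block 16 (case x) x 32 (case y) x 36 high, 65 to 101 above the bench, at case x -128. Under it the steel tongue, 36 wide, 5 thick, reaches to case x -90, underside 60 above the bench
- lid: loose wooden lid, about 0.35 kg; origin under its centre. Going up: plug 8 high (138 x 178, upper half 143 x 183) that fits into the case with 2.5 play a side; plate 164 (x) x 204 (y), z 8 to 16, with a brass tab 50 wide at y +45 reaching 30 past its -x edge; handle. Seated: axes as the case's, origin 42 above the bench; on the mat: 4
- lid_tab (a point): underside of the lid's brass tab, lid x -97, y +45, z 8; lies on point keeper when the lid is on
- lid_handle (a point): middle of the lid's dark handle, an upright bar 16 (lid x) x 100 (lid y) x 36 high, from z 16 to 52 in the lid's frame; this point is at lid z 36 on the lid's centre line
- mat: fixed cork mat 180 (its x) x 220 (its y) x 4 thick, clear at the start, on the other side from the case; origin at the bench under its centre
- block1: one of up to four identical pale wooden sample blocks with a strip of silver chain along the top, 64 (its x) x 36 (its y) x 30 high, about 60 g; origin at the centre of its underside, z up. Absent (None) in some starts
- block2: one of up to four identical pale wooden sample blocks with a strip of silver chain along the top, 64 (its x) x 36 (its y) x 30 high, about 60 g; origin at the centre of its underside, z up. Absent (None) in some starts
- block3: one of up to four identical pale wooden sample blocks with a strip of silver chain along the top, 64 (its x) x 36 (its y) x 30 high, about 60 g; origin at the centre of its underside, z up. Absent (None) in some starts
- block4: one of up to four identical pale wooden sample blocks with a strip of silver chain along the top, 64 (its x) x 36 (its y) x 30 high, about 60 g; origin at the centre of its underside, z up. Absent (None) in some starts
- jar: bystander: small lidded glass jar, 48 across, 40 high, standing among the blocks; origin under its centre
- anvil: bystander: steel bench block 50 x 50 x 22 high among the blocks; origin under its centre
- dish: bystander: green glass dish, 110 across, 30 high, at the far edge
- caliper: bystander: blue caliper, 220 long, at the far edge
- pliers_blue: bystander: blue-handled pliers, 150 long, lying crosswise on the robot side of the blocks
- pliers_red: bystander: red-handled pliers, 150 long, at the far edge
Mind the look-alikes: they are no part of the job. What is shaped like the block3 but blue is not meant. What is shaped like the block1 but orange is not meant.

How it is judged:
By the outcome, as a careful person would: the job done as asked, in the order asked, and still so for the second after the job is handed in, with the robot touching nothing.
Of block1, block2, block3, block4 only 2 to 4 are there at a start; the rules pass over those that are not, and their reading is None.
At some moment in a run one of block1, block2, block3, block4 may be knocked a few centimetres aside while the robot is not near it.
It also fails if it takes over 210 s, if anything falls off the work surface, if the arm or the gripper's body presses on something with over 40 N, if the wrist force passes 120 N, or if a joint passes its speed limit or range.

### The arm

A 6-joint arm with a two-finger parallel gripper is mounted at the origin on the work surface. World frame = base frame: x ahead of the robot, y to its left, z up, the work surface at z = 0. Lengths are in m, angles in rad, forces in N, time in s.
With the tool pointing down it reaches from about 0.35 to 0.975 m from the base axis. Payload 4.9 kg.
Tool frame: the origin (TCP) lies at the very end of the fingers, on their centre line; the grasp point (between the pads) lies 19 mm behind it (ctrl.pinch_z is the distance from the TCP to the grasp point, in m); z points along the fingers, y is the direction in which the jaws open and shut (so a half turn about z gives the same grasp; the last joint's range is limited). The gripper opens to 85 mm and grips with 20 to 120 N. Pads are 22 mm wide; open, the fingers measure 114 mm over their backs; the gripper's body (76 mm by 85 mm) begins 54 mm behind the grasp point. The pads swing forward as they close: fully open they stand 13 mm farther back than shut.
Start: joints at [1.151, 0.053, 1.613, -0, 1.476, -0.119], TCP at [0.185, 0.597, 0.231] pointing down, gripper open.
Joint ranges: [-3.01, 3.01], [-1.01, 2.22], [0.06, 2.58], [-1.02, 4.17], [0.09, 2.62], [-3.14, 3.14]. Speed limits (rad/s): [2.57, 2.57, 3.14, 3.14, 3.14, 3.14].

### API

Orientations are given as a rotation vector (axis times angle).
In Python, from station import ctrl gives the robot as it stands.
- The arm moves only by the tool carry_out, never from a script. Its argument "series" is a list of rows, each a list of 7 numbers: the shift along the world's x, y, z each as a share of 0.025 m, from -1 to 1, then the turn, a rotation vector about the world's x, y, z each as a share of 0.1 rad, from -1 to 1, then the opening, from 0 (shut) to 1 (fully open). A call has 1 to 12 rows; each row shifts and turns the commanded pose from where the row before left it; what a row does not reach is not made up. A row lasts 1/10 s, in which the tool goes at most 50 mm and 8.59 degrees, less where a joint would pass 70% of its speed; a pose out of reach is approached as far as the arm can. A call with a number of a shift or a turn outside -1 to 1 is refused whole. A call with a gripper value outside its range is refused whole. The fingers move at their own pace and stop on an object; "grip_force" is the grip in N (left out, the last holds). Time passes only in rows, so rows that do not move let the fingers close. It gives the time, the measured TCP pose, the force and the opening at its end, in the units of the state.
- ctrl.get_obs(): the state, without advancing time (a new reading comes with each control period).
- ctrl.get_image(name): name is "side" or "top"; returns a dict with "frame" (384x512x3 uint8, blue, green, red), "fx", "fy", "cx", "cy" (pixels), "R" (3x3) and "t" (3): a world point X has camera coordinates R X + t. Camera axes: x right, y down, z forward; pixel columns grow to the right and rows downward; lengths in m; the calibration is good to about 2 mm. A picture is of the moment at which its call begins. There is no depth.
- ctrl.finish_job(): hands the job in, once; it reports no verdict.
Trained networks look in a picture, given as the dict that the camera call returned (one of the last four; its "shot" number tells which), for a name from the list of things; names that differ only in an ending like _2 or _b are one class to them, and where a whole thing is asked for, a point or a joint stands for the part that bears it (a point fixed in the world has none). Each returns a list of dicts, best first, with "p" (0 to 1); they miss things now and then, are a little off and sometimes report something else, mostly with a low value. They report only what shows in the picture. A call takes as long as a camera call. They do not tell look-alikes from the thing itself.
- ctrl.trace(picture, name): "mask" (384x512 bool, what is visible of it) and "rect" ([left, top, width, height] as shares, 0 to 1, of the picture: columns of its width, rows of its height, round what is visible of it).
- ctrl.mark_of(picture, name): "position" ([column, row] as shares, 0 to 1, of the picture: columns of its width, rows of its height: a listed point, or the origin of a listed thing).
The state is a dict: "t": time; "q": joint angles; "dq": joint speeds; "effort": joint torques, N m; "tool_pos": TCP position; "tool_rot": TCP orientation; "contact_force": force on the tool from outside, world axes, zero at the start; "wrist_torque": the same for the moment, N m; "opening": finger opening in m.
Only numpy, scipy, OpenCV 4.12 (cv2) and the standard library are available. Lean on these libraries where they do the work, as an engineer would, in place of code of your own. Each camera call takes 0.05 s, during which the arm holds its last target.

## Working session

There is one attempt and no reset: what is moved stays moved. The work goes in short steps, Python scripts to look and compute and a tool call to move; the robot and the scene stay as the last step left them, time stands still between calls to the robot, and variables do not carry over. Pictures are saved under pics/ and viewed, and the job is handed in when it is done.

Besides the shell and the picture viewer there is one more tool, called as name([rows], argument=value, ...), one row to a line, values as JSON. carry_out: Moves the arm, as the interface text tells. Shift numbers are shares of 0.025 m and turn numbers shares of 0.1 rad, none past 1 either way. Its arguments: {"type":"object","properties":{"series":{"type":"array"},"grip_force":{"type":"number"}},"required":["series"]}

```bash
ls; mkdir -p pics
cat > h.py <<'E'
import numpy as np, cv2
from station import ctrl
from scipy.spatial.transform import Rotation as Ro
def ray(im,px):
    R=np.array(im["R"]);t=np.array(im["t"])
    d=R.T@np.array([(px[0]-im["cx"])/im["fx"],(px[1]-im["cy"])/im["fy"],1]);c=-R.T@t
    return c,d
def atz(im,px,z):
    c,d=ray(im,px);return c+d*(z-c[2])/d[2]
def proj(im,X):
    R=np.array(im["R"]);t=np.array(im["t"]);p=(R@np.atleast_2d(X).T).T+t
    return np.c_[p[:,0]/p[:,2]*im["fx"]+im["cx"],p[:,1]/p[:,2]*im["fy"]+im["cy"]]
def mk(im,n):
    return [(round(r["p"],2),np.array(r["position"])*[512,384]) for r in ctrl.mark_of(im,n)]
def save(im,n,crop=None,s=1.5):
    f=im["frame"]
    if crop: x0,y0,x1,y1=crop;f=f[y0:y1,x0:x1]
    cv2.imwrite("pics/"+n+".png",cv2.resize(f,None,fx=s,fy=s,interpolation=cv2.INTER_CUBIC))
def st():
    o=ctrl.get_obs();print("t",round(o["t"],2),"pos",np.round(o["tool_pos"],4),"rot",np.round(o["tool_rot"],3),"F",np.round(o["contact_force"],1),"op",round(o["opening"],4),"q",np.round(o["q"],2))
E
python3 - <<'E'
from h import *
np.set_printoptions(precision=4,suppress=True)
st();print(ctrl.pinch_z)
for c in("top","side"):
    im=ctrl.get_image(c);save(im,c+"0")
    R=np.array(im["R"]);print(c,"cam",-R.T@im["t"],R[2],im["fx"])
    for n,z in(("case",0),("keeper",.05),("lock_grip",.088),("lid",.042),("lid_tab",.05),("lid_handle",.078),("mat",0),("block1",0),("jar",0),("anvil",0),("dish",0),("pliers_blue",0)):
        for p,px in mk(im,n): 
            if p>.2: print(n,p,px.round(1),atz(im,px,z)[:2])
E
```

```text
pics
t 0.0 pos [0.1849 0.5963 0.23  ] rot [-0.471 -3.106  0.003] F [ 0.  -0.8  0. ] op 0.0857 q [ 1.15  0.05  1.61  0.    1.48 -0.12]
0.0187
top cam [0.4733 0.039  1.1253] [ 0.1029  0.0024 -0.9947] 394.39865506216603
case 0.41 [193.1 129.5] [0.7831 0.2185]
keeper 0.67 [355.5 242.8] [ 0.4608 -0.2379]
lock_grip 0.58 [363.7 251.8] [ 0.4382 -0.2493]
lid 0.94 [371.6 203.7] [ 0.5682 -0.2859]
lid 0.65 [258.4 273.8] [0.3742 0.0238]
lid 0.25 [284.7 164.9] [ 0.6737 -0.0462]
lid_tab 0.89 [355.5 236.4] [ 0.478  -0.2382]
lid_handle 0.78 [371.4 205.4] [ 0.5605 -0.2745]
lid_handle 0.25 [354.  238.2] [ 0.4731 -0.227 ]
mat 0.8 [170.5 215.5] [0.5312 0.2759]
mat 0.46 [355.8 239. ] [ 0.4709 -0.2518]
block1 0.86 [287.7 243. ] [ 0.4573 -0.0588]
block1 0.73 [255.8 208. ] [0.5555 0.0327]
block1 0.65 [286.9 202.2] [ 0.5732 -0.0562]
block1 0.54 [247.2 243.4] [0.4547 0.0559]
jar 0.57 [288. 170.] [ 0.6667 -0.059 ]
anvil 0.55 [245.  169.9] [0.6655 0.0652]
dish 0.73 [345.8 140.5] [ 0.7556 -0.227 ]
pliers_blue 0.93 [256.8 276.3] [0.3634 0.0276]
side cam [0.548  0.7553 0.7681] [ 0.0379 -0.7259 -0.6868] 436.6994393279196
case 0.81 [273.6 141.6] [ 0.5696 -0.2825]
keeper 0.86 [309.6 138.5] [ 0.4692 -0.2339]
lock_grip 0.54 [323.7 123.3] [ 0.433  -0.2536]
lid 0.62 [274.4 131.2] [ 0.5678 -0.2752]
lid 0.38 [321.6 121.2] [ 0.4308 -0.3325]
lid 0.36 [273.9 140.5] [ 0.5677 -0.2308]
lid_tab 0.9 [311.3 139. ] [ 0.4646 -0.2318]
lid_handle 0.65 [274.1 122.3] [ 0.5689 -0.2667]
lid_handle 0.5 [311.9 140.8] [ 0.4665 -0.1853]
lid_handle 0.22 [227.6 226.3] [0.6559 0.1293]
mat 0.87 [280.6 313.1] [0.5375 0.2856]
block1 0.87 [271.9 193.3] [ 0.5668 -0.0609]
block1 0.61 [313.7 197.6] [ 0.4603 -0.0501]
jar 0.65 [230.6 194.9] [ 0.6721 -0.0497]
anvil 0.72 [226.5 224.6] [0.6712 0.0533]
dish 0.8 [202.7 155. ] [ 0.7681 -0.2096]
pliers_blue 0.86 [352.1 221.9] [0.3712 0.0299]
```

View pics/top0.png

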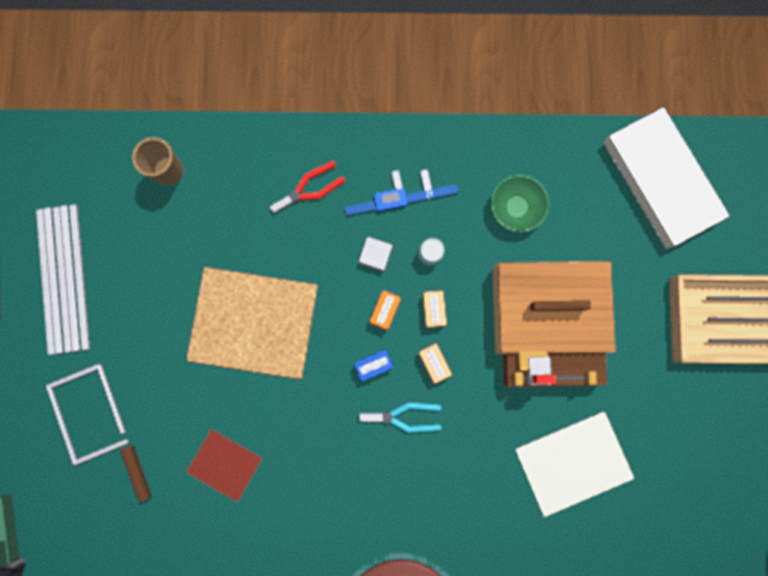

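View pics/side0.png

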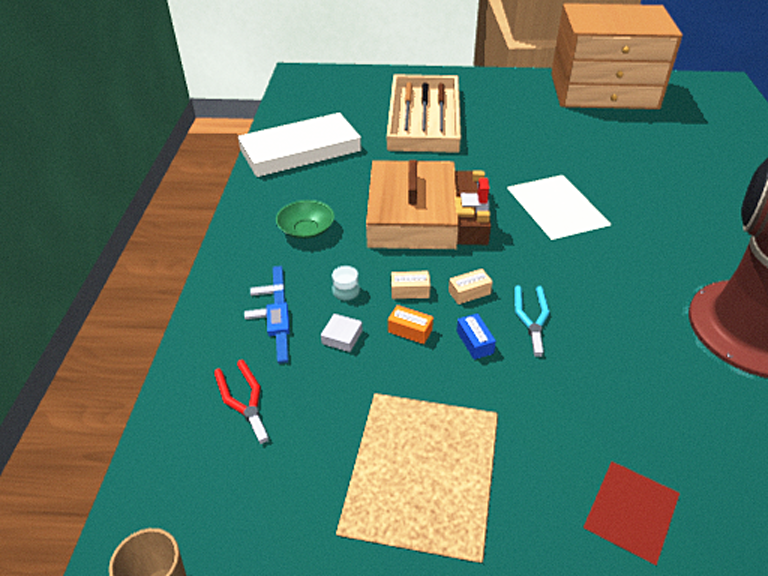

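Run:
```python
from h import *
t=ctrl.get_image("top");s=ctrl.get_image("side")
save(t,"t1",(320,165,420,265),6);save(s,"s1",(230,95,340,175),7);save(t,"t2",(225,180,315,265),7)
```

```text
(no output)
```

View pics/t1.png

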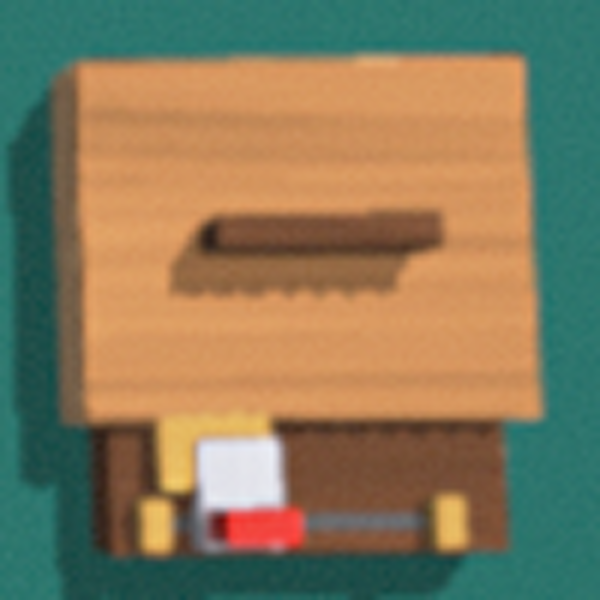

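View pics/s1.png

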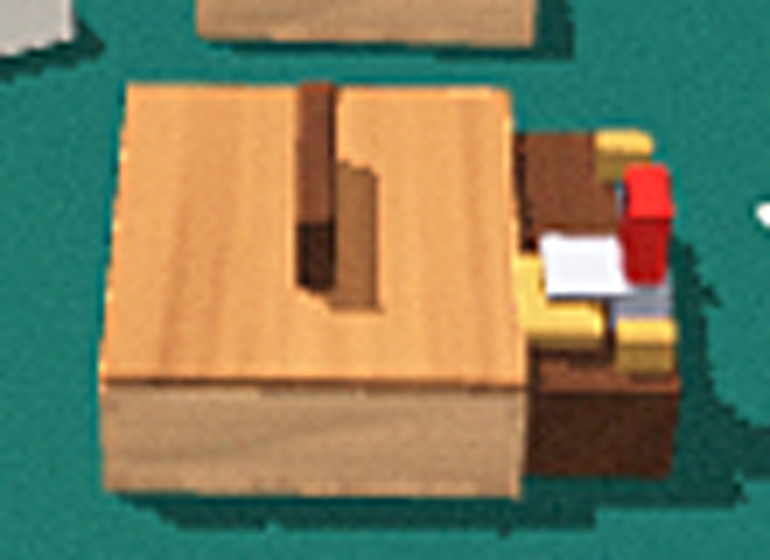

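View pics/t2.png

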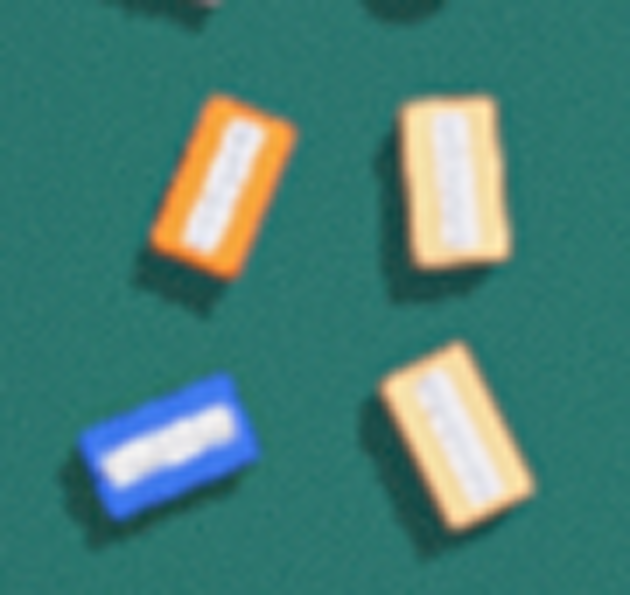

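```bash
cat >> h.py <<'E'
from scipy.optimize import least_squares
def fit(obs,x0):
    # obs: list of (im, crop origin, scale, [(u,v)...], [(lx,ly,z)...]) ; pose x,y,th
    def f(p,full=False):
        r=[]
        for im,o,s,uv,L in obs:
            L=np.array(L,float);uv=(np.array(uv,float)+.5)/s-.5+np.array(o)
            c,n=np.cos(p[2]),np.sin(p[2])
            X=np.c_[p[0]+c*L[:,0]-n*L[:,1],p[1]+n*L[:,0]+c*L[:,1],L[:,2]]
            r.append(proj(im,X)-uv)
        r=np.vstack(r)
        return r if full else r.ravel()
    q=least_squares(f,x0,loss="soft_l1").x
    return q,f(q,True)
def rect(a,b,z): return [(a,b,z),(a,-b,z),(-a,-b,z),(-a,b,z)]
def loc(p,x,y):
    c,n=np.cos(p[2]),np.sin(p[2]);return np.array([p[0]+c*x-n*y,p[1]+n*x+c*y])
E
python3 - <<'E'
from h import *
np.set_printoptions(precision=4,suppress=True)
t=ctrl.get_image("top");s=ctrl.get_image("side")
L=rect(.082,.102,.058)
T=(t,(320,165),6,[(78,62),(527,57),(543,418),(87,422)],L)
S=(s,(230,95),7,[(102,380),(126,85),(512,90),(527,387)],L)
for o in([T],[S],[T,S]):
    p,r=fit(o,[.57,-.28,0]);print("case",p);print(r.round(1).tolist())
case=p
print("grip0",loc(case,-.128,.045),"handle",case[:2])
B=rect(.032,.018,.03)
# block a (upper right), +x up in image
for uv,x0 in(([(402,102),(495,97),(512,258),(414,268)],[.57,-.06,0]),([(380,384),(460,342),(535,490),(456,532)],[.46,-.06,.4])):
    p,r=fit([(t,(225,180),7,uv,B)],x0);print("blk",p,r.round(1).tolist())
f=s["frame"];
g=cv2.cvtColor(t["frame"],cv2.COLOR_BGR2HSV)
m=ctrl.trace(t,"mat")[0]["mask"].astype(np.uint8)
c=max(cv2.findContours(m,0,2)[0],key=cv2.contourArea);bx=cv2.boxPoints(cv2.minAreaRect(c));print(bx)
print([atz(t,b,.004)[:2] for b in bx])
R=cv2.inRange(g,(0,180,150),(6,255,255))|cv2.inRange(g,(174,180,150),(180,255,255));R[:235]=0;R[270:]=0;R[:,:340]=0;R[:,390:]=0
ys,xs=np.nonzero(R);print("red top",xs.min(),xs.max(),ys.min(),ys.max(),xs.mean(),ys.mean(),atz(t,(xs.mean(),ys.mean()),.1))
save(s,"s2",(230,170,340,250),7)
E
```

```text
case [ 0.5652 -0.2795  0.0195]
[[0.0, -0.2], [-0.2, 0.1], [0.0, 0.1], [0.2, 0.0]]
case [ 0.5668 -0.2731  0.0215]
[[-0.5, -0.3], [0.2, 0.3], [-0.2, 0.4], [0.5, -0.3]]
case [ 0.5659 -0.2784  0.0202]
[[-0.4, -0.5], [-0.7, -0.3], [-0.4, -0.2], [-0.2, -0.2], [-0.0, -1.5], [0.7, -0.6], [0.1, -0.5], [0.8, -1.5]]
grip0 [ 0.4371 -0.236 ] handle [ 0.5659 -0.2784]
blk [ 0.5617 -0.0614  0.0905] [[0.2, 0.4], [-0.2, 0.1], [-0.6, -0.1], [0.5, -0.5]]
blk [ 0.4606 -0.0624  0.4823] [[-0.0, 0.1], [0.1, 0.2], [0.1, -0.2], [-0.2, -0.2]]
[[123.4555 241.1529]
 [133.883  175.9813]
 [211.8081 188.4493]
 [201.3807 253.6209]]
[array([0.4569, 0.4056]), array([0.6433, 0.3842]), array([0.6099, 0.1594]), array([0.4247, 0.1845])]
red top 358 369 250 255 363.74 252.48 [ 0.4369 -0.2459  0.1   ]
```

View pics/s2.png

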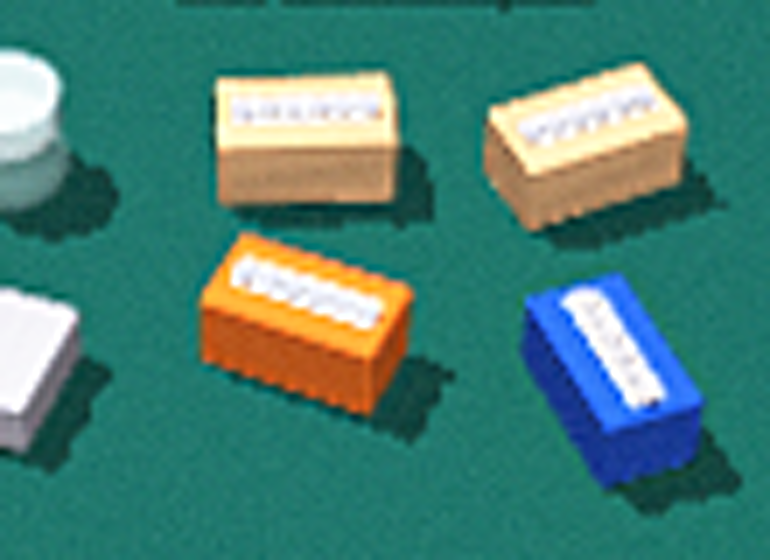

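Two real blocks: pale ones at top pixels (287,205) and (290,242). The orange (257,207) and blue (249,244) are the look-alikes, so they stay. The lock grip is at (364,252) and measures about 10 mm off its locked stop.

carry_out([
  [1,-1,0,0,0,-1,1],
  [1,-1,0,0,0,-1,1],
  [1,-1,0,0,0,-1,1],
  [1,-1,0,0,0,-1,1],
  [1,-1,0,0,0,-1,1],
  [1,-1,0,0,0,-1,1],
  [1,-1,0,0,0,-1,1],
  [1,-1,0,0,0,-1,1],
  [1,-1,0,0,0,-1,1],
  [1,-1,0,0,0,-1,1],
  [0,-1,0,0,0,-1,1],
  [0,-1,0,0,0,-1,1],
])

```text
t: 2.75
tool_pos: [0.4358, 0.2957, 0.2313]
tool_rot: [-2.148, -2.292, 0.0]
contact_force: [0.1, -1.2, 0.6]
opening: 0.0853
```

carry_out([
  [0,-1,0,0,0,-0.5,1],
  [0,-1,0,0,0,0,1],
  [0,-1,0,0,0,0,1],
  [0,-1,0,0,0,0,1],
  [0,-1,0,0,0,0,1],
  [0,-1,0,0,0,0,1],
  [0,-1,0,0,0,0,1],
  [0,-1,0,0,0,0,1],
  [0,-1,0,0,0,0,1],
  [0,-1,0,0,0,0,1],
  [0,-1,0,0,0,0,1],
  [0,-1,0,0,0,0,1],
])

```text
t: 3.95
tool_pos: [0.4351, -0.0041, 0.2315]
tool_rot: [2.199, 2.243, 0.001]
contact_force: [0.4, 0.2, -0.8]
opening: 0.085
```

carry_out([
  [0,-1,0,0,0,0,1],
  [0,-1,0,0,0,0,1],
  [0,-1,0,0,0,0,1],
  [0,-1,0,0,0,0,1],
  [0,-1,0,0,0,0,1],
  [0,-1,0,0,0,0,1],
  [0,-1,0,0,0,0,1],
  [0,-1,0,0,0,0,1],
  [0,-0.8,-1,0,0,0,1],
  [0,-0.8,-1,0,0,0,1],
  [0,0,-1,0,0,0,1],
  [0,0,0,0,0,0,1],
])

```text
t: 5.15
tool_pos: [0.4328, -0.2419, 0.1522]
tool_rot: [-2.195, -2.237, 0.001]
contact_force: [-0.0, 0.4, 0.3]
opening: 0.085
```

```bash
cat >> h.py <<'E'
def yang():
    R=Ro.from_rotvec(ctrl.get_obs()["tool_rot"]).as_matrix();return np.arctan2(R[1,1],R[0,1]),R[:,2]
E
python3 - <<'E'
from h import *
st();print(yang())
s=ctrl.get_image("side");t=ctrl.get_image("top");save(s,"s3",(220,60,350,180),6);save(t,"t3",(310,165,430,285),5)
p=proj(s,ctrl.get_obs()["tool_pos"]);print(p)
E
```

```text
t 5.15 pos [ 0.4328 -0.2419  0.1522] rot [-2.195e+00 -2.237e+00  1.000e-03] F [-0.   0.4  0.3] op 0.085 q [-0.66 -0.19  1.98  0.    1.36 -0.68]
(np.float64(0.01897933302630869), array([-0.00632299,  0.00497105, -0.99996765]))
[[325.55609513 103.64835134]]
```

View pics/s3.png

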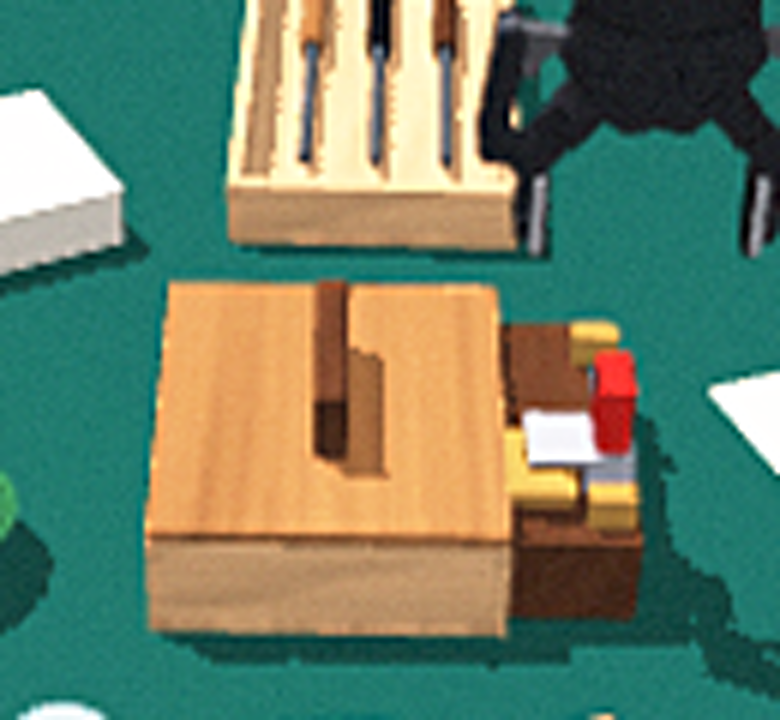

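View pics/t3.png

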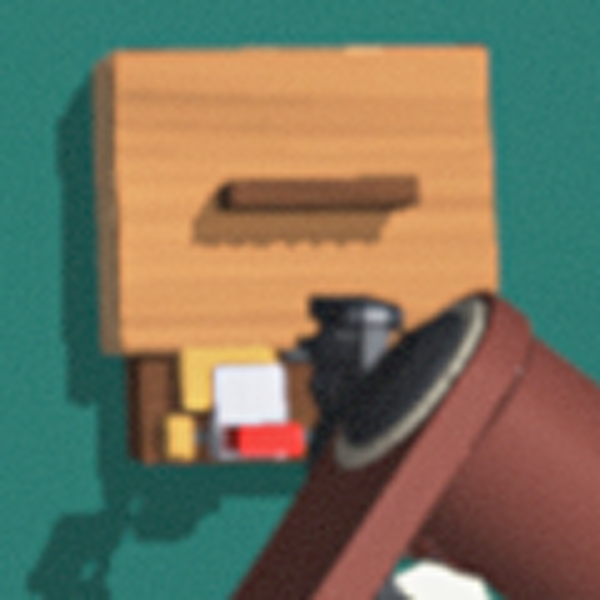

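carry_out([
  [0.16,-0.2,-0.8,0,0,0,1],
  [0,0,-0.8,0,0,0,1],
  [0,0,-0.8,0,0,0,1],
  [0,0,-0.7,0,0,0,1],
  [0,0,0,0,0,0,1],
  [0,0,0,0,0,0,1],
])

```text
t: 5.85
tool_pos: [0.4402, -0.2484, 0.0806]
tool_rot: [2.197, 2.243, 0.0]
contact_force: [-0.1, -0.4, 0.1]
opening: 0.0852
```

Run:
```python
from h import *
st()
s=ctrl.get_image("side");save(s,"s4",(260,60,380,170),6)
```

```text
t 5.85 pos [ 0.4402 -0.2484  0.0806] rot [2.197 2.243 0.   ] F [-0.1 -0.4  0.1] op 0.0852 q [-0.66 -0.09  2.02  0.    1.21 -0.68]
```

View pics/s4.png

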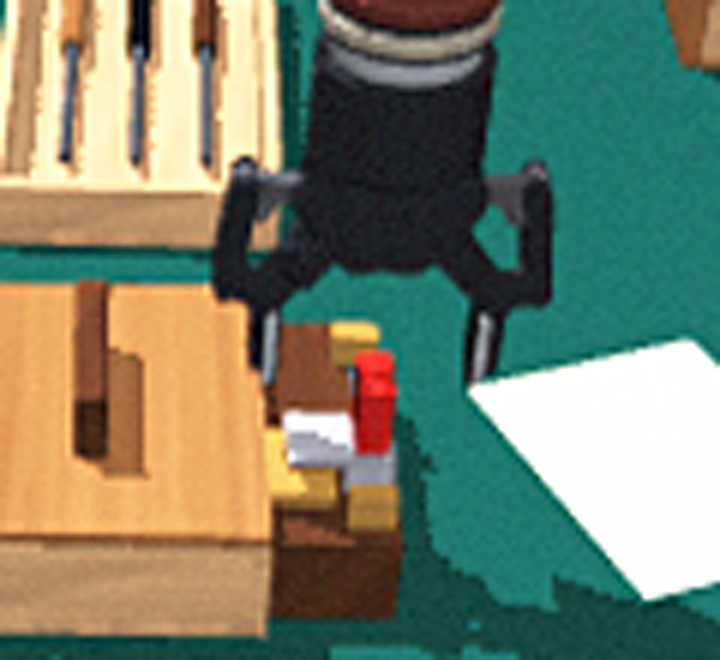

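carry_out([
  [0,0,0,0,0,0,0],
  [0,0,0,0,0,0,0],
  [0,0,0,0,0,0,0],
  [0,0,0,0,0,0,0],
  [0,0,0,0,0,0,0],
  [0,0,0,0,0,0,0],
  [0,0,0,0,0,0,0],
  [0,0,0,0,0,0,0],
], grip_force=40)

```text
t: 6.7
tool_pos: [0.4381, -0.2482, 0.0792]
tool_rot: [-2.197, -2.242, 0.003]
contact_force: [-6.0, 1.2, 5.2]
opening: 0.0151
```

Run:
```python
from h import *
st()
s=ctrl.get_image("side");save(s,"s5",(260,60,380,170),6)
```

```text
t 6.7 pos [ 0.4381 -0.2482  0.0792] rot [-2.197 -2.242  0.003] F [-6.   1.2  5.2] op 0.0151 q [-0.66 -0.09  2.02 -0.    1.21 -0.68]
```

View pics/s5.png

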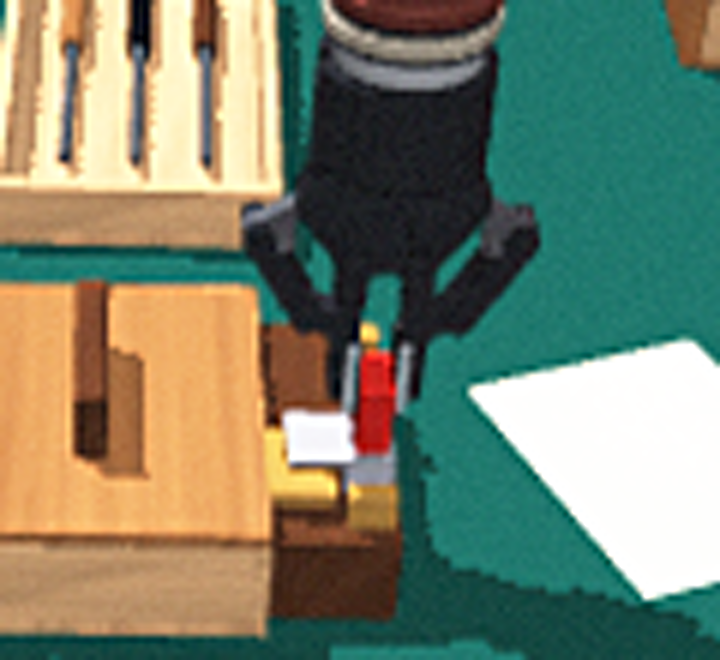

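carry_out([
  [0.01,-0.4,0,0,0,0,0],
  [0.01,-0.5,0,0,0,0,0],
  [0.01,-0.5,0,0,0,0,0],
  [0.01,-0.5,0,0,0,0,0],
  [0.01,-0.4,0,0,0,0,0],
  [0,-0.1,0,0,0,0,0],
  [0,0,0,0,0,0,0],
  [0,0,0,0,0,0,0],
])

```text
t: 7.55
tool_pos: [0.4394, -0.3089, 0.0792]
tool_rot: [-2.198, -2.243, 0.004]
contact_force: [-5.0, -1.3, 3.0]
opening: 0.0148
```

carry_out([
  [0,-0.1,0,0,0,0,0],
  [0,0,0,0,0,0,0],
  [0,0,0,0,0,0,0],
])

```text
t: 7.85
tool_pos: [0.4395, -0.3108, 0.0792]
tool_rot: [-2.198, -2.242, 0.003]
contact_force: [-5.4, 0.3, 4.4]
opening: 0.0153
```

carry_out([
  [0,-0.1,0,0,0,0,0],
  [0,0,0,0,0,0,0],
  [0,0,0,0,0,0,0],
])

```text
t: 8.15
tool_pos: [0.4395, -0.3132, 0.0792]
tool_rot: [-2.197, -2.242, 0.002]
contact_force: [-4.7, 1.4, 5.7]
opening: 0.0151
```

carry_out([
  [0,-0.1,0,0,0,0,0],
  [0,0,0,0,0,0,0],
  [0,0,0,0,0,0,0],
])

```text
t: 8.45
tool_pos: [0.4395, -0.3142, 0.0791]
tool_rot: [-2.196, -2.24, -0.001]
contact_force: [-6.0, 6.5, 7.4]
opening: 0.0155
```

Force is beginning to rise at the stop, so I'll press a little more to confirm.

carry_out([
  [0,-0.1,0,0,0,0,0],
  [0,0,0,0,0,0,0],
  [0,0,0,0,0,0,0],
])

```text
t: 8.75
tool_pos: [0.4395, -0.3143, 0.0791]
tool_rot: [-2.192, -2.237, -0.006]
contact_force: [-5.0, 15.3, 12.8]
opening: 0.0152
```

Run:
```python
from h import *
st()
s=ctrl.get_image("side");save(s,"s6",(260,60,380,170),6)
```

```text
t 8.75 pos [ 0.4395 -0.3143  0.0791] rot [-2.192 -2.237 -0.006] F [-5.  15.3 12.8] op 0.0152 q [-0.76  0.    1.93  0.    1.22 -0.78]
```

View pics/s6.png

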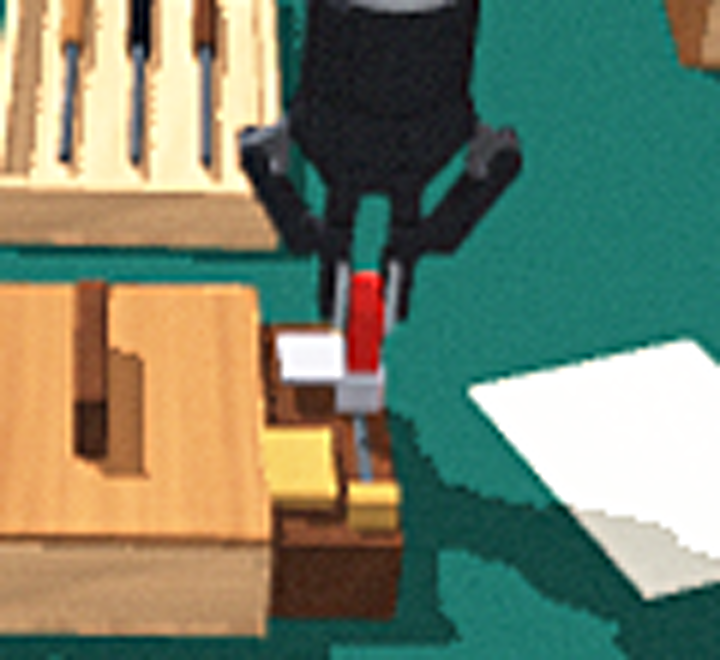

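carry_out([
  [0,0.16,0,0,0,0,0],
  [0,0,0,0,0,0,1],
  [0,0,0,0,0,0,1],
  [0,0,0,0,0,0,1],
  [0,0,0,0,0,0,1],
  [0,0,0,0,0,0,1],
  [0,0,0,0,0,0,1],
  [0,0,1,0,0,0,1],
  [0,0,1,0,0,0,1],
  [0,0,1,0,0,0,1],
  [0,0,0,0,0,0,1],
  [0,0,0,0,0,0,1],
])

```text
t: 10.0
tool_pos: [0.4406, -0.3143, 0.1541]
tool_rot: [2.198, 2.243, 0.0]
contact_force: [0.1, 0.5, -1.0]
opening: 0.0856
```

Run:
```python
from h import *
st();print(yang())
s=ctrl.get_image("side");save(s,"s7",(220,60,350,180),6)
```

```text
t 10.0 pos [ 0.4406 -0.3143  0.1541] rot [2.198 2.243 0.   ] F [ 0.1  0.5 -1. ] op 0.0856 q [-0.76 -0.09  1.88  0.    1.35 -0.78]
(np.float64(0.019979735257885215), array([ 8.21637024e-04, -7.38814789e-04, -9.99999390e-01]))
```

View pics/s7.png

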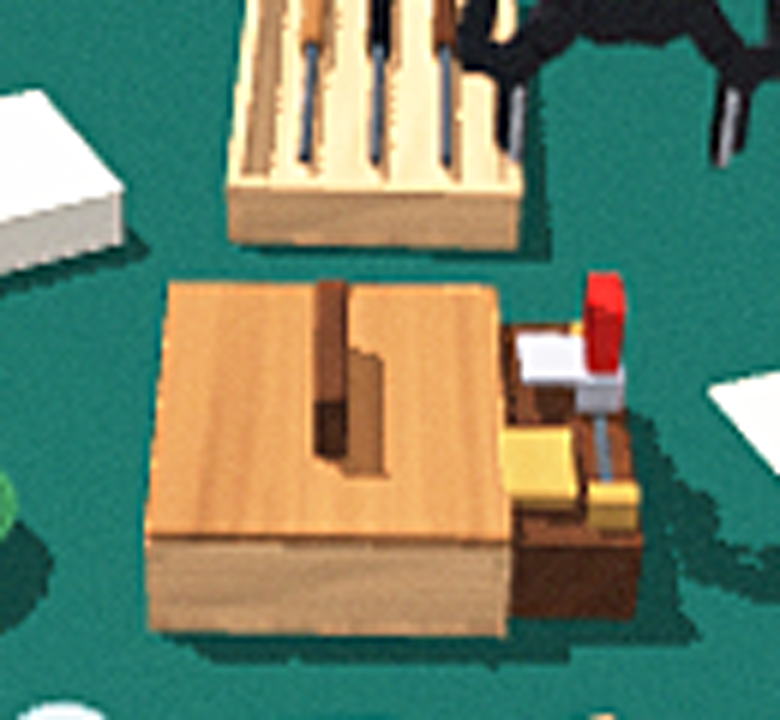

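carry_out([
  [1,0.29,0,0,0,0,1],
  [1,0.29,0,0,0,0,1],
  [1,0.29,0,0,0,0,1],
  [1,0.29,0,0,0,0,1],
  [1,0.29,0,0,0,0,1],
  [0.06,0,0,0,0,0,1],
  [0,0,-0.8,0,0,0,1],
  [0,0,-0.8,0,0,0,1],
  [0,0,-0.8,0,0,0,1],
  [0,0,-0.6,0,0,0,1],
  [0,0,-0.5,0,0,0,1],
  [0,0,0,0,0,0,1],
])

```text
t: 11.25
tool_pos: [0.5651, -0.277, 0.0634]
tool_rot: [-2.196, -2.24, 0.002]
contact_force: [0.8, -0.1, 0.3]
opening: 0.0852
```

Run:
```python
from h import *
st()
s=ctrl.get_image("side");save(s,"s8",(220,60,350,180),6)
```

```text
t 11.25 pos [ 0.5651 -0.277   0.0634] rot [-2.196e+00 -2.240e+00  2.000e-03] F [ 0.8 -0.1  0.3] op 0.0852 q [-0.57  0.22  1.72 -0.    1.2  -0.59]
```

View pics/s8.png

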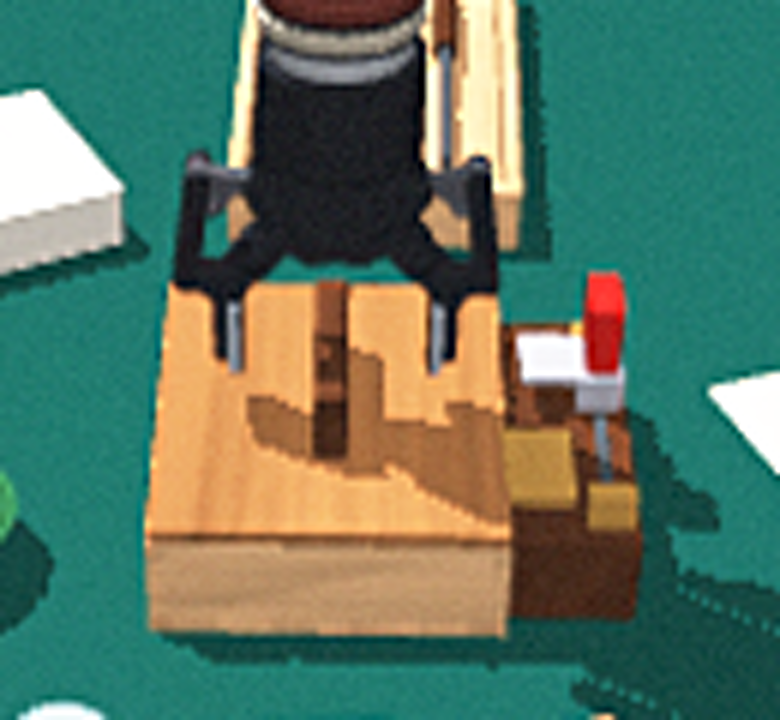

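carry_out([
  [0,0,0.12,0,0,0,1],
  [0,0,0,0,0,0,0],
  [0,0,0,0,0,0,0],
  [0,0,0,0,0,0,0],
  [0,0,0,0,0,0,0],
  [0,0,0,0,0,0,0],
  [0,0,0,0,0,0,0],
  [0,0,0,0,0,0,0],
  [0,0,0,0,0,0,0],
], grip_force=80)

```text
t: 12.2
tool_pos: [0.567, -0.278, 0.0697]
tool_rot: [2.199, 2.243, -0.0]
contact_force: [-1.0, 0.4, 2.8]
opening: 0.0142
```

carry_out([
  [0,0,0.2,0,0,0,0],
  [0,0,0.4,0,0,0,0],
  [0,0,0.6,0,0,0,0],
  [0,0,1,0,0,0,0],
  [0,0,1,0,0,0,0],
  [0,0,1,0,0,0,0],
  [0,0,1,0,0,0,0],
])

```text
t: 12.9
tool_pos: [0.5669, -0.2778, 0.2014]
tool_rot: [2.198, 2.243, 0.0]
contact_force: [-0.1, -0.6, -4.0]
opening: 0.0144
```

Run:
```python
from h import *
st()
s=ctrl.get_image("side");save(s,"s9",(200,0,350,180),4)
```

```text
t 12.9 pos [ 0.5669 -0.2778  0.2014] rot [2.198 2.243 0.   ] F [-0.1 -0.6 -4. ] op 0.0144 q [-0.57  0.09  1.63  0.    1.43 -0.59]
```

View pics/s9.png

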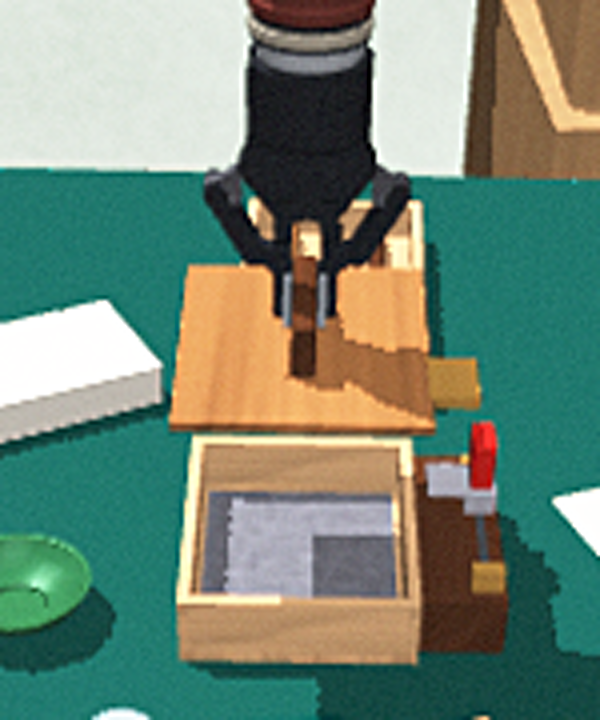

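carry_out([
  [0,0.5,0,0,0,0,0],
  [0,1,0,0,0,0,0],
  [-0.1,1,0,0,0,0,0],
  [-0.1,1,0,0,0,-0.1,0],
  [-0.1,1,0,0,0,-0.1,0],
  [-0.1,1,0,0,0,-0.1,0],
  [-0.1,1,0,0,0,-0.1,0],
  [-0.1,1,0,0,0,-0.1,0],
  [-0.1,1,0,0,0,-0.1,0],
  [-0.1,1,0,0,0,-0.1,0],
  [-0.1,1,0,0,0,-0.1,0],
  [-0.1,1,0,0,0,-0.1,0],
])

```text
t: 14.15
tool_pos: [0.5401, 0.0116, 0.197]
tool_rot: [-2.296, -2.14, 0.003]
contact_force: [0.9, 0.5, -4.0]
opening: 0.0144
```

carry_out([
  [-0.1,1,0,0,0,-0.1,0],
  [-0.1,1,0,0,0,-0.1,0],
  [-0.1,1,0,0,0,-0.1,0],
  [0,1,0,0,0,-0.1,0],
  [0,1,0,0,0,-0.05,0],
  [0,1,0,0,0,0,0],
  [0,1,0,0,0,0,0],
  [0,1,0,0,0,0,0],
  [0,1,0,0,0,0,0],
  [0,1,0,0,0,0,0],
  [0,0.9,0,0,0,0,0],
  [0,0,0,0,0,0,0],
])

```text
t: 15.35
tool_pos: [0.5323, 0.2847, 0.1969]
tool_rot: [-2.34, -2.092, 0.004]
contact_force: [-0.2, -0.1, -3.6]
opening: 0.0142
```

Run:
```python
from h import *
st();print(yang())
s=ctrl.get_image("side");save(s,"s10")
t=ctrl.get_image("top")
p,r=fit([(t,(0,0),1,[[133.9,176],[211.8,188.4],[201.4,253.6],[123.5,241.2]],rect(.09,.11,.004))],[.53,.28,-.1]);print(p,r)
```

```text
t 15.35 pos [0.5323 0.2847 0.1969] rot [-2.34  -2.092  0.004] F [-0.2 -0.1 -3.6] op 0.0142 q [0.37 0.03 1.7  0.   1.42 0.48]
(np.float64(-0.11169164038068205), array([-3.77413099e-03,  6.80134134e-05, -9.99992876e-01]))
[ 0.53326454  0.28331256 -0.13097247] [[ 1.12642124  2.20419392]
 [-1.10398209  0.64045295]
 [-0.51099762 -1.77676909]
 [ 0.50768481 -0.58727527]]
```

View pics/s10.png

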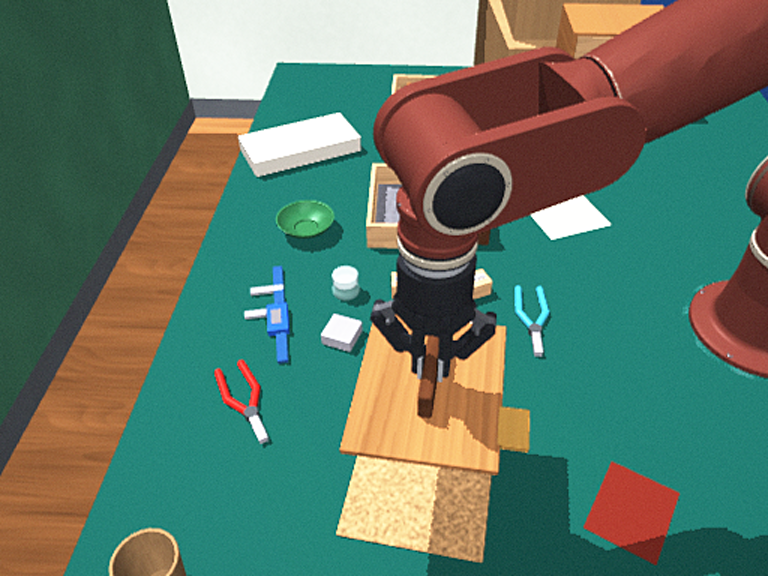

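carry_out([
  [0.04,-0.04,-1,0,0,-0.1,0],
  [0,0,-1,0,0,0,0],
  [0,0,-1,0,0,0,0],
  [0,0,-1,0,0,0,0],
  [0,0,-1,0,0,0,0],
  [0,0,-0.6,0,0,0,0],
  [0,0,-0.4,0,0,0,0],
  [0,0,-0.3,0,0,0,0],
  [0,0,0,0,0,0,0],
])

```text
t: 16.35
tool_pos: [0.5351, 0.2809, 0.0412]
tool_rot: [-2.356, -2.078, 0.002]
contact_force: [-0.4, 0.6, -2.8]
opening: 0.0146
```

Run:
```python
from h import *
st();print(yang())
s=ctrl.get_image("side");save(s,"s11",(200,220,360,384),4)
```

```text
t 16.35 pos [0.5351 0.2809 0.0412] rot [-2.356e+00 -2.078e+00  2.000e-03] F [-0.4  0.6 -2.8] op 0.0146 q [ 0.36  0.19  1.8  -0.    1.15  0.49]
(np.float64(-0.12519494542786372), array([-1.00985486e-03, -4.31040008e-04, -9.99999397e-01]))
```

View pics/s11.png

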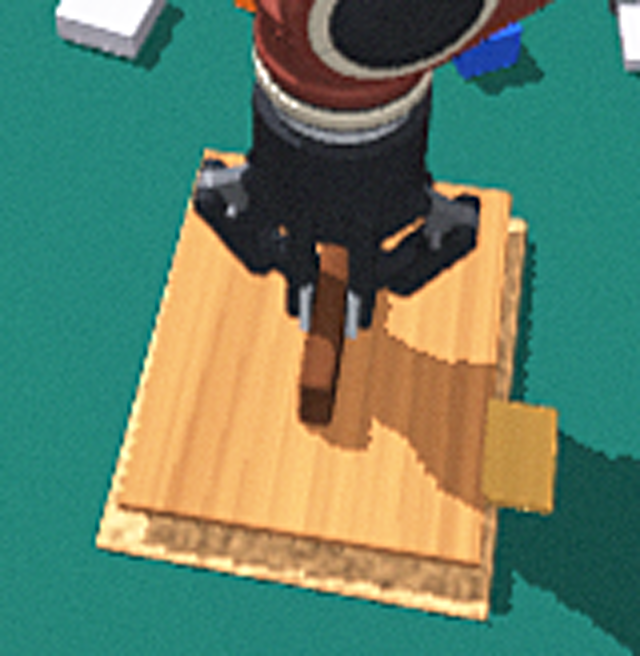

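carry_out([
  [0,0,-0.14,0,0,0,0],
  [0,0,-0.1,0,0,0,0],
  [0,0,-0.1,0,0,0,0],
  [0,0,0,0,0,0,0],
  [0,0,0,0,0,0,0],
])

```text
t: 16.9
tool_pos: [0.5354, 0.2812, 0.0333]
tool_rot: [-2.356, -2.078, 0.0]
contact_force: [-0.5, -0.7, -3.4]
opening: 0.0142
```

carry_out([
  [0,0,-0.06,0,0,0,0],
  [0,0,-0.06,0,0,0,0],
  [0,0,0,0,0,0,0],
  [0,0,0,0,0,0,0],
])

```text
t: 17.3
tool_pos: [0.5358, 0.2813, 0.0317]
tool_rot: [2.356, 2.078, 0.0]
contact_force: [-4.0, -1.6, 5.2]
opening: 0.0145
```

carry_out([
  [0,0,0,0,0,0,1],
  [0,0,0,0,0,0,1],
  [0,0,0,0,0,0,1],
  [0,0,0,0,0,0,1],
  [0,0,0,0,0,0,1],
  [0,0,0,0,0,0,1],
  [0,0,1,0,0,0,1],
  [0,0,1,0,0,0,1],
  [0,0,1,0,0,0,1],
  [0,-1,1,0,0,0,1],
  [0,-1,1,0,0,0,1],
  [0,-1,0,0,0,0,1],
])

```text
t: 18.5
tool_pos: [0.5379, 0.2062, 0.1603]
tool_rot: [2.352, 2.077, 0.012]
contact_force: [0.8, -0.4, -0.2]
opening: 0.0852
```

Run:
```python
from h import *
st();print(yang())
s=ctrl.get_image("side");save(s,"s12")
t=ctrl.get_image("top");save(t,"t12");save(t,"t12b",(225,180,315,265),7)
save(t,"t12c",(320,165,420,265),6)
```

```text
t 18.5 pos [0.5379 0.2062 0.1603] rot [2.352 2.077 0.012] F [ 0.8 -0.4 -0.2] op 0.0852 q [ 0.24 -0.01  1.8  -0.    1.35  0.36]
(np.float64(-0.12426301886229511), array([ 0.00809122,  0.00192666, -0.99996541]))
```

View pics/s12.png

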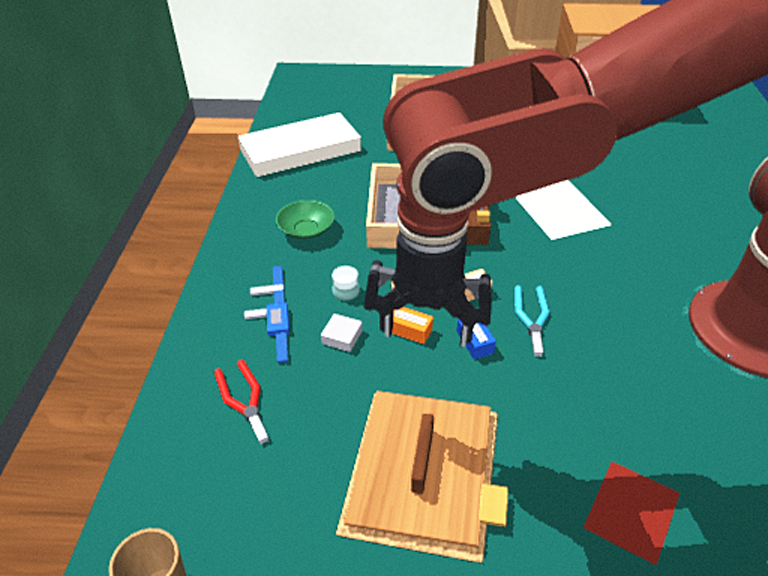

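View pics/t12b.png

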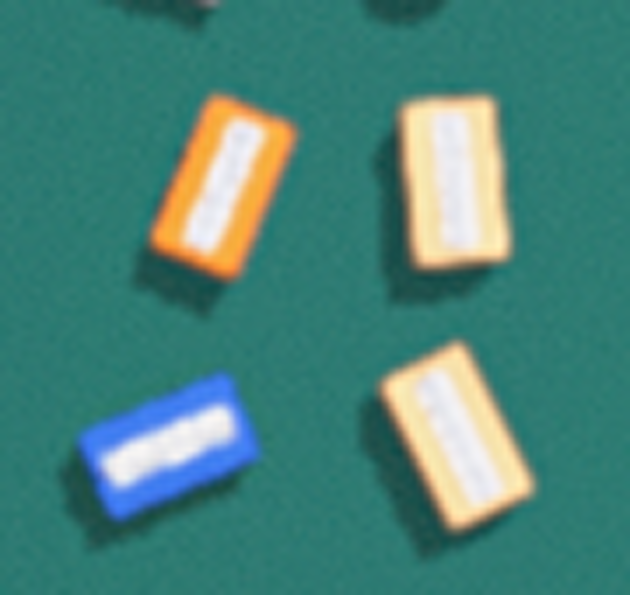

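View pics/t12c.png

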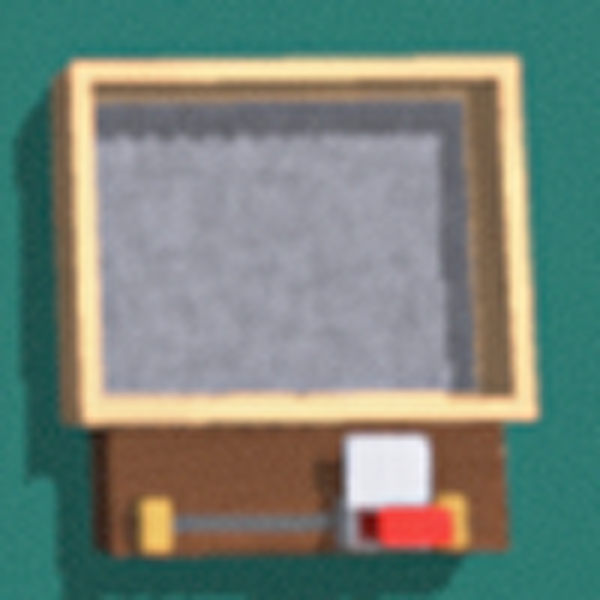

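carry_out([
  [0.1,-0.9,0,0,0,-1,1],
  [0.1,-0.9,0,0,0,-1,1],
  [0.1,-0.9,0,0,0,-1,1],
  [0.1,-0.9,0,0,0,-1,1],
  [0.1,-0.9,0,0,0,-1,1],
  [0.1,-0.9,0,0,0,-1,1],
  [0.1,-0.9,0,0,0,-1,1],
  [0.1,-0.9,0,0,0,-1,1],
  [0.1,-0.9,0,0,0,-1,1],
  [0.1,-0.9,0,0,0,-1,1],
  [0,-0.9,0,0,0,-1,1],
  [0,-0.8,0,0,0,-1,1],
])

```text
t: 19.8
tool_pos: [0.5603, -0.0615, 0.1544]
tool_rot: [-3.118, -0.379, 0.002]
contact_force: [0.9, 0.3, -0.3]
opening: 0.0858
```

carry_out([
  [0,0,0,0,0,-1,1],
  [0,0,-1,0,0,-0.56,1],
  [0,0,-1,0,0,0,1],
  [0,0,-1,0,0,0,1],
  [0,0,0,0,0,0,1],
  [0,0,0,0,0,0,1],
])

```text
t: 20.4
tool_pos: [0.5601, -0.0607, 0.0798]
tool_rot: [-3.138, -0.142, 0.003]
contact_force: [0.2, -0.4, 0.0]
opening: 0.0853
```

Run:
```python
from h import *
st();print(yang())
s=ctrl.get_image("side");save(s,"s13",(220,130,350,250),6)
```

```text
t 20.4 pos [ 0.5601 -0.0607  0.0798] rot [-3.138e+00 -1.420e-01  3.000e-03] F [ 0.2 -0.4  0. ] op 0.0853 q [-0.24  0.05  1.88  0.    1.21  1.24]
(np.float64(-1.4806063851749884), array([-1.63207639e-03,  6.63059080e-04, -9.99998448e-01]))
```

View pics/s13.png

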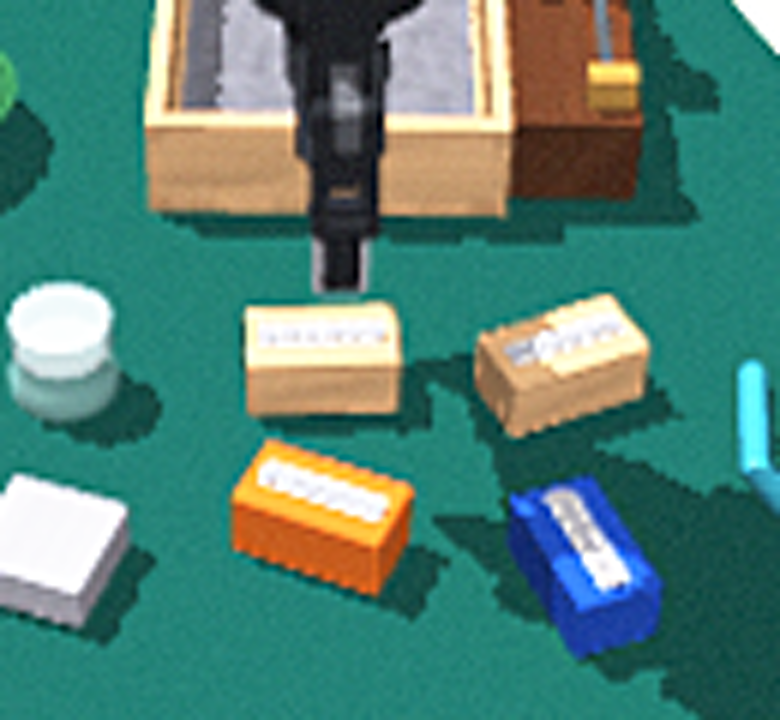

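Run:
```python
from h import *
np.set_printoptions(precision=4,suppress=True)
s=ctrl.get_image("side");t=ctrl.get_image("top")
B=rect(.032,.018,.03)
S1=(s,(220,130),6,[(248,366),(245,308),(390,301),(402,358)],B)
S2=(s,(220,130),6,[(521,384),(475,337),(605,294),(649,344)],B)
T1=(t,(225,180),7,[(402,102),(495,97),(512,258),(414,268)],B)
T2=(t,(225,180),7,[(380,384),(460,342),(535,490),(456,532)],B)
for o,x0 in(([S1],[.57,-.06,.1]),([S1,T1],[.57,-.06,.1]),([S2],[.46,-.06,.5]),([S2,T2],[.46,-.06,.5])):
    p,r=fit(o,x0);print(p,r.round(1).tolist())
print(proj(s,ctrl.get_obs()["tool_pos"]+[0,.0,.013]))
```

```text
[ 0.5641 -0.0594  0.123 ] [[0.0, -0.0], [-0.5, 0.0], [0.4, -0.0], [0.0, 0.0]]
[ 0.563  -0.0606  0.1009] [[0.3, -0.5], [0.1, -0.5], [1.0, -0.2], [0.3, -0.1], [-0.1, 0.0], [-0.6, -0.4], [-0.7, -0.6], [0.4, -0.9]]
[ 0.4631 -0.0602  0.5068] [[-0.4, 0.9], [-0.0, -0.1], [0.1, -0.4], [0.3, -0.2]]
[ 0.4619 -0.0618  0.4923] [[-0.1, 0.3], [0.5, -0.7], [0.7, -0.7], [0.8, -0.5], [-0.3, -0.2], [-0.2, -0.3], [-0.0, -0.7], [-0.3, -0.6]]
[[274.5283 164.5551]]
```

carry_out([
  [0.12,0,-0.8,0,0,0.1,1],
  [0,0,-0.8,0,0,0,1],
  [0,0,-0.6,0,0,0,1],
  [0,0,-0.5,0,0,0,1],
  [0,0,0,0,0,0,1],
  [0,0,0,0,0,0,1],
  [0,0,0,0,0,0,1],
], grip_force=40)

```text
t: 21.25
tool_pos: [0.5643, -0.0615, 0.0139]
tool_rot: [3.137, 0.157, 0.003]
contact_force: [0.2, -0.8, -0.2]
opening: 0.0855
```

carry_out([
  [0,0,-0.2,0,0,0,1],
  [0,0,0,0,0,0,0],
  [0,0,0,0,0,0,0],
  [0,0,0,0,0,0,0],
  [0,0,0,0,0,0,0],
  [0,0,0,0,0,0,0],
  [0,0,0,0,0,0,0],
])

```text
t: 21.95
tool_pos: [0.5638, -0.0614, 0.0081]
tool_rot: [3.137, 0.157, 0.001]
contact_force: [0.5, -0.8, 1.4]
opening: 0.0353
```

carry_out([
  [0,0,0.5,0,0,0,0],
  [0,0,1,0,0,0,0],
  [0,0,1,0,0,0,0],
  [0,0,1,0,0,0,0],
  [0,0,1,0,0,0,0],
  [0,0,0,0,0,0,0],
])

```text
t: 22.55
tool_pos: [0.5662, -0.062, 0.1255]
tool_rot: [3.135, 0.157, 0.013]
contact_force: [0.0, -0.2, 0.2]
opening: 0.0352
```

Run:
```python
from h import *
st();print(yang())
s=ctrl.get_image("side");save(s,"s14",(220,80,350,250),4)
case=[.5665,-.278,.02]
print(loc(case,0,-.045),loc(case,0,.045))
```

```text
t 22.55 pos [ 0.5662 -0.062   0.1255] rot [3.135 0.157 0.013] F [ 0.  -0.2  0.2] op 0.0352 q [-0.24  0.    1.84 -0.    1.28  1.23]
(np.float64(-1.4709990758556528), array([ 0.00831501, -0.00204342, -0.99996334]))
[ 0.56739994 -0.322991  ] [ 0.56560006 -0.233009  ]
```

View pics/s14.png

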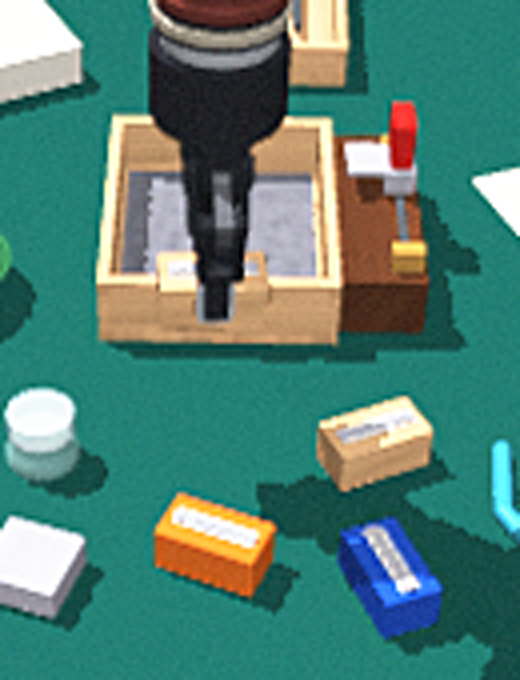

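carry_out([
  [0,-0.9,0,0,0,-0.1,0],
  [0,-0.95,0,0,0,-0.1,0],
  [0,-0.95,0,0,0,-0.1,0],
  [0,-0.95,0,0,0,-0.1,0],
  [0,-0.95,0,0,0,-0.1,0],
  [0,-0.95,0,0,0,-0.1,0],
  [0,-0.95,0,0,0,-0.1,0],
  [0,-0.95,0,0,0,-0.1,0],
  [0,-0.95,0,0,0,0,0],
  [0,-0.95,0,0,0,0,0],
  [0.04,-0.95,0,0,0,0,0],
  [0,0,0,0,0,0,0],
])

```text
t: 23.8
tool_pos: [0.5632, -0.3233, 0.1183]
tool_rot: [-3.141, -0.027, 0.004]
contact_force: [0.0, 0.3, -0.9]
opening: 0.0348
```

carry_out([
  [0,0,-0.8,0,0,0,0],
  [0,0,-0.8,0,0,0,0],
  [0,0,-0.8,0,0,0,0],
  [0,0,-0.8,0,0,0,0],
  [0,0,-0.4,0,0,0,0],
  [0,0,-0.3,0,0,0,0],
  [0,0,0,0,0,0,0],
  [0,0,0,0,0,0,0],
])

```text
t: 24.6
tool_pos: [0.5648, -0.3214, 0.0234]
tool_rot: [3.141, 0.031, 0.001]
contact_force: [0.2, -1.0, -0.1]
opening: 0.0348
```

Run:
```python
from h import *
st();print(yang())
s=ctrl.get_image("side");save(s,"s15",(220,50,350,190),5)
```

```text
t 24.6 pos [ 0.5648 -0.3214  0.0234] rot [3.141e+00 3.100e-02 1.000e-03] F [ 0.2 -1.  -0.1] op 0.0348 q [-0.63  0.31  1.69  0.    1.14  0.92]
(np.float64(-1.550916119570363), array([ 7.55691053e-04, -4.52641061e-04, -9.99999612e-01]))
```

View pics/s15.png

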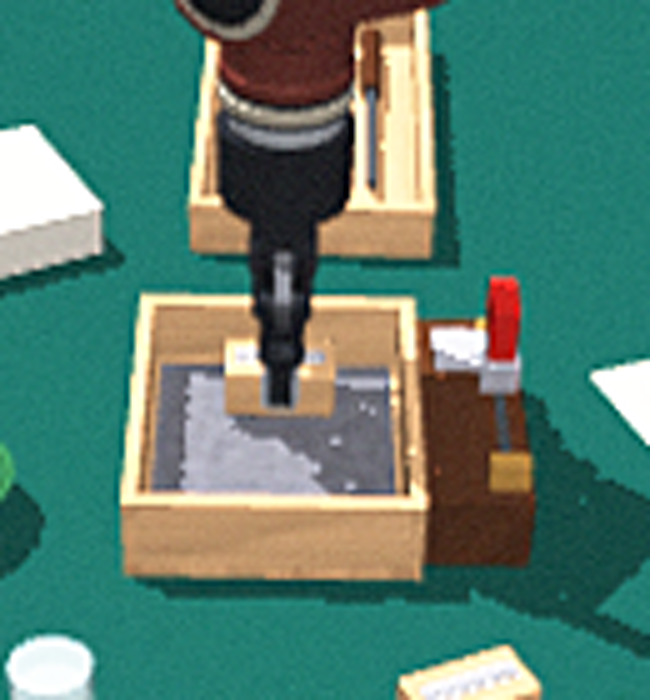

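Down 7 mm more, then open partly (about 55 mm, to stay clear of the walls), then rise.

carry_out([
  [0,0,-0.12,0,0,0,0],
  [0,0,-0.1,0,0,0,0],
  [0,0,-0.06,0,0,0,0],
  [0,0,0,0,0,0,0],
  [0,0,0,0,0,0,0],
])

```text
t: 25.15
tool_pos: [0.5646, -0.3215, 0.0162]
tool_rot: [3.141, 0.031, 0.001]
contact_force: [-1.0, -0.1, 2.2]
opening: 0.035
```

carry_out([
  [0,0,0,0,0,0,0.6],
  [0,0,0,0,0,0,0.6],
  [0,0,0,0,0,0,0.6],
  [0,0,0,0,0,0,0.6],
  [0,0,1,0,0,0,0.6],
  [0,0,1,0,0,0,0.6],
  [0,0,1,0,0,0,0.6],
  [0,0,1,0,0,0,0.6],
  [0,0,0.5,0,0,0,1],
  [-0.5,1,0,0,0,0.4,1],
  [-0.5,1,0,0,0,0.4,1],
  [-0.5,1,0,0,0,0.4,1],
])

```text
t: 26.35
tool_pos: [0.5262, -0.2455, 0.1277]
tool_rot: [-3.133, -0.221, 0.001]
contact_force: [0.1, 0.2, -0.6]
opening: 0.0854
```

carry_out([
  [-0.5,1,0,0,0,0.5,1],
  [-0.5,1,0,0,0,0.5,1],
  [-0.5,1,0,0,0,0.5,1],
  [-0.5,1,0,0,0,0.5,1],
  [-0.5,1,0,0,0,0.5,1],
  [-0.1,1,0,0,0,0.5,1],
  [0,1,0,0,0,0.5,1],
  [0,0.4,0,0,0,0,1],
  [0,0,0,0,0,0,1],
])

```text
t: 27.25
tool_pos: [0.4617, -0.0606, 0.1279]
tool_rot: [-3.047, -0.763, 0.001]
contact_force: [0.4, -0.4, -0.3]
opening: 0.0855
```

Run:
```python
from h import *
st();print(yang())
s=ctrl.get_image("side");save(s,"s16",(220,60,350,250),4);save(s,"s16a")
t=ctrl.get_image("top");save(t,"t16",(220,160,420,270),4)
```

```text
t 27.25 pos [ 0.4617 -0.0606  0.1279] rot [-3.047e+00 -7.630e-01  1.000e-03] F [ 0.4 -0.4 -0.3] op 0.0855 q [-0.29 -0.26  2.08 -0.    1.32  0.79]
(np.float64(-1.0799587450724593), array([-5.00282751e-04, -8.45904433e-05, -9.99999871e-01]))
```

View pics/s16.png

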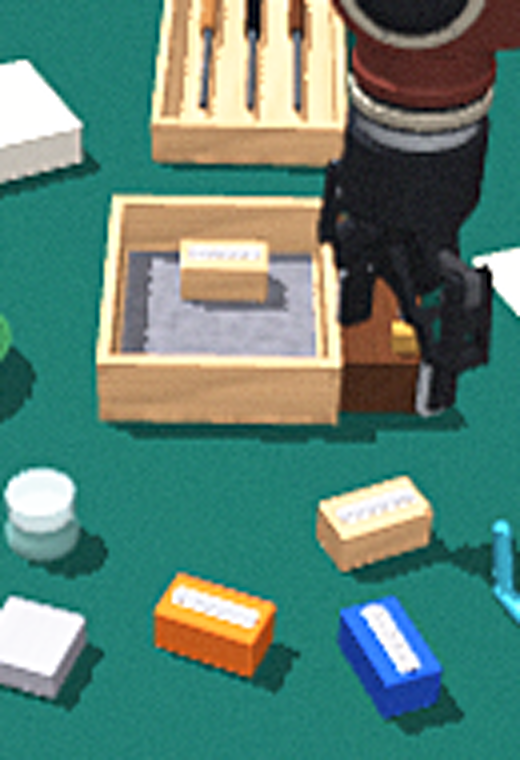

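View pics/t16.png

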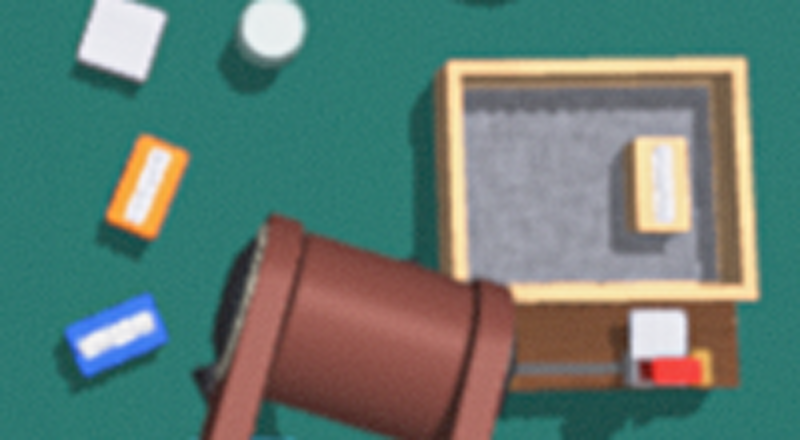

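carry_out([
  [0,-0.04,-1,0,0,0,1],
  [0,0,-1,0,0,0,1],
  [0,0,-1,0,0,0,1],
  [0,0,-0.7,0,0,0,1],
  [0,0,-0.5,0,0,0,1],
  [0,0,-0.4,0,0,0,1],
  [0,0,0,0,0,0,1],
  [0,0,0,0,0,0,1],
])

```text
t: 28.15
tool_pos: [0.4625, -0.0627, 0.0138]
tool_rot: [3.048, 0.761, 0.001]
contact_force: [0.3, 0.3, 1.0]
opening: 0.0852
```

carry_out([
  [0,0,-0.2,0,0,0,1],
  [0,0,0,0,0,0,0],
  [0,0,0,0,0,0,0],
  [0,0,0,0,0,0,0],
  [0,0,0,0,0,0,0],
  [0,0,0,0,0,0,0],
  [0,0,0,0,0,0,0],
])

```text
t: 28.85
tool_pos: [0.4624, -0.0624, 0.0088]
tool_rot: [3.047, 0.762, 0.001]
contact_force: [0.9, 0.2, 2.8]
opening: 0.0356
```

carry_out([
  [0,0,0.5,0,0,0,0],
  [0,0,1,0,0,0,0],
  [0,0,1,0,0,0,0],
  [0,0,1,0,0,0,0],
  [0,0,1,0,0,0,0],
  [0,0,0,0,0,0,0],
])

```text
t: 29.45
tool_pos: [0.4645, -0.0631, 0.1255]
tool_rot: [3.044, 0.761, 0.011]
contact_force: [-0.5, 0.2, 0.2]
opening: 0.0352
```

Run:
```python
from h import *
st();print(yang())
s=ctrl.get_image("side");save(s,"s17",(220,60,350,250),4)
```

```text
t 29.45 pos [ 0.4645 -0.0631  0.1255] rot [3.044 0.761 0.011] F [-0.5  0.2  0.2] op 0.0352 q [-0.29 -0.25  2.08  0.    1.31  0.79]
(np.float64(-1.080955190268504), array([ 0.00791686, -0.0023932 , -0.9999658 ]))
```

View pics/s17.png

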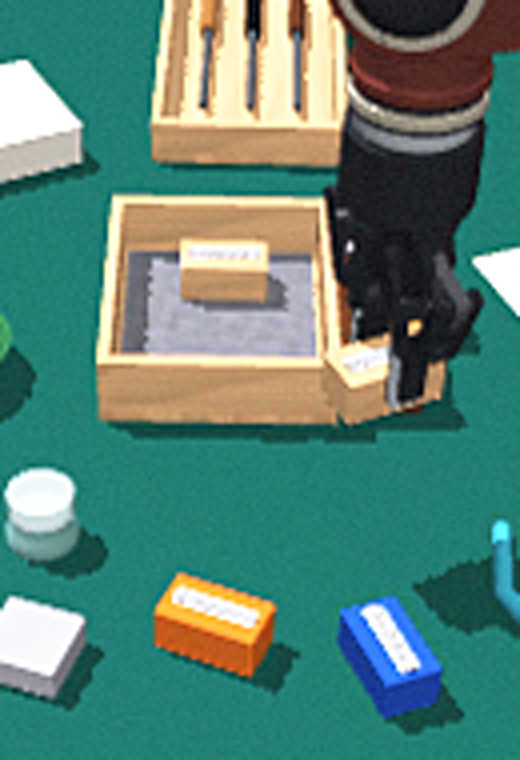

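carry_out([
  [0.5,-0.85,0,0,0,-0.59,0],
  [0.5,-0.85,0,0,0,-0.59,0],
  [0.5,-0.85,0,0,0,-0.59,0],
  [0.5,-0.85,0,0,0,-0.59,0],
  [0.5,-0.85,0,0,0,-0.59,0],
  [0.5,-0.85,0,0,0,-0.59,0],
  [0.5,-0.85,0,0,0,-0.59,0],
  [0.5,-0.85,0,0,0,-0.57,0],
  [0.04,0,0,0,0,0,0],
  [0,0,0,0,0,0,0],
])

```text
t: 30.5
tool_pos: [0.562, -0.2319, 0.1189]
tool_rot: [-3.139, -0.031, 0.005]
contact_force: [-0.0, -0.4, 0.0]
opening: 0.0352
```

carry_out([
  [0,0,-0.8,0,0,0,0],
  [0,0,-0.8,0,0,0,0],
  [0,0,-0.8,0,0,0,0],
  [0,0,-0.8,0,0,0,0],
  [0,0,-0.4,0,0,0,0],
  [0,0,-0.3,0,0,0,0],
  [0,0,0,0,0,0,0],
  [0,0,0,0,0,0,0],
])

```text
t: 31.3
tool_pos: [0.5634, -0.2324, 0.024]
tool_rot: [3.141, 0.032, 0.001]
contact_force: [-0.0, -0.1, -0.5]
opening: 0.0352
```

Run:
```python
from h import *
st();print(yang())
s=ctrl.get_image("side");save(s,"s18",(220,50,350,190),5)
```

```text
t 31.3 pos [ 0.5634 -0.2324  0.024 ] rot [3.141e+00 3.200e-02 1.000e-03] F [-0.  -0.1 -0.5] op 0.0352 q [-0.51  0.23  1.79  0.    1.12  1.04]
(np.float64(-1.5506591733779755), array([ 9.32408580e-04, -4.82068132e-04, -9.99999449e-01]))
```

View pics/s18.png

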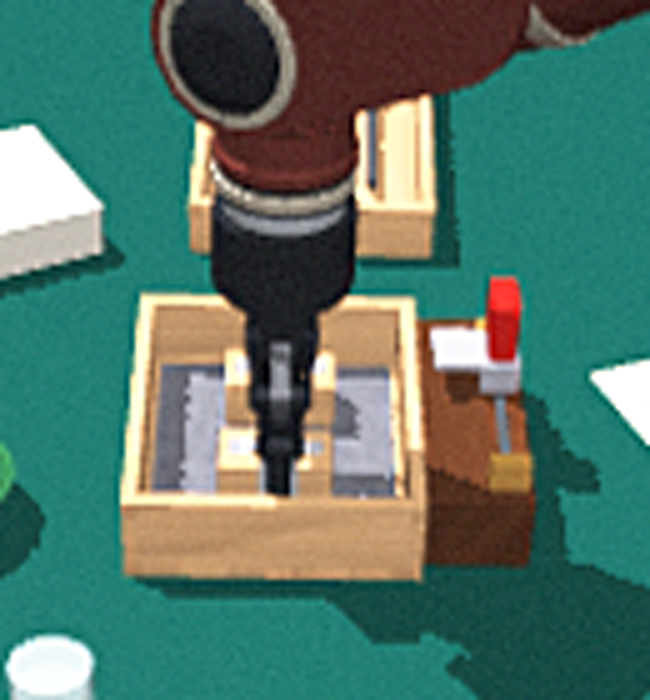

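carry_out([
  [0,0,-0.12,0,0,0,0],
  [0,0,-0.1,0,0,0,0],
  [0,0,-0.08,0,0,0,0],
  [0,0,0,0,0,0,0],
  [0,0,0,0,0,0,0],
])

```text
t: 31.85
tool_pos: [0.5633, -0.2326, 0.0168]
tool_rot: [3.141, 0.031, 0.001]
contact_force: [-2.6, 1.0, 5.5]
opening: 0.0353
```

carry_out([
  [0,0,0,0,0,0,0.55],
  [0,0,0,0,0,0,0.55],
  [0,0,0,0,0,0,0.55],
  [0,0,0,0,0,0,0.55],
  [0,0,1,0,0,0,0.55],
  [0,0,1,0,0,0,0.55],
  [0,0,1,0,0,0,0.55],
  [0,0,1,0,0,0,0.55],
  [0,0,1,0,0,0,1],
  [0,1,0,0,0,1,1],
  [0,1,0,0,0,1,1],
  [0,1,0,0,0,1,1],
])

```text
t: 33.05
tool_pos: [0.5629, -0.1567, 0.141]
tool_rot: [3.1, 0.506, 0.001]
contact_force: [0.2, 0.5, 0.2]
opening: 0.0852
```

carry_out([
  [-0.1,1,0,0,0,1,1],
  [-0.1,1,0,0,0,1,1],
  [-0.1,1,0,0,0,1,1],
  [-0.1,1,0,0,0,1,1],
  [-0.1,1,0,0,0,1,1],
  [-0.1,1,0,0,0,1,1],
  [-0.1,1,0,0,0,1,1],
  [-0.1,1,0,0,0,1,1],
  [-0.1,1,0,0,0,1,1],
  [-0.1,1,0,0,0,1,1],
  [-0.1,1,0,0,0,1,1],
  [0,0,0,0,0,0.25,1],
])

```text
t: 34.25
tool_pos: [0.5349, 0.1199, 0.1406]
tool_rot: [-2.351, -2.083, -0.0]
contact_force: [-0.2, 0.4, -0.3]
opening: 0.0854
```

Run:
```python
from h import *
st();print(yang())
s=ctrl.get_image("side");save(s,"s19")
t=ctrl.get_image("top");save(t,"t19");save(t,"t19c",(320,165,420,265),6);save(t,"t19m",(110,165,220,265),7)
```

```text
t 34.25 pos [0.5349 0.1199 0.1406] rot [-2.351 -2.083 -0.   ] F [-0.2  0.4 -0.3] op 0.0854 q [ 0.08 -0.06  1.88  0.    1.32  0.21]
(np.float64(-0.12104079406120347), array([-3.02160349e-04,  6.79385887e-04, -9.99999724e-01]))
```

View pics/t19.png

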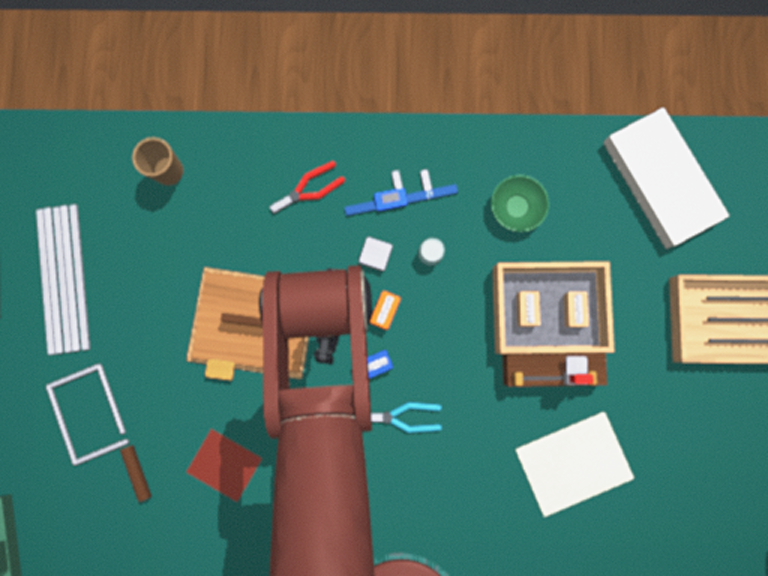

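View pics/t19c.png

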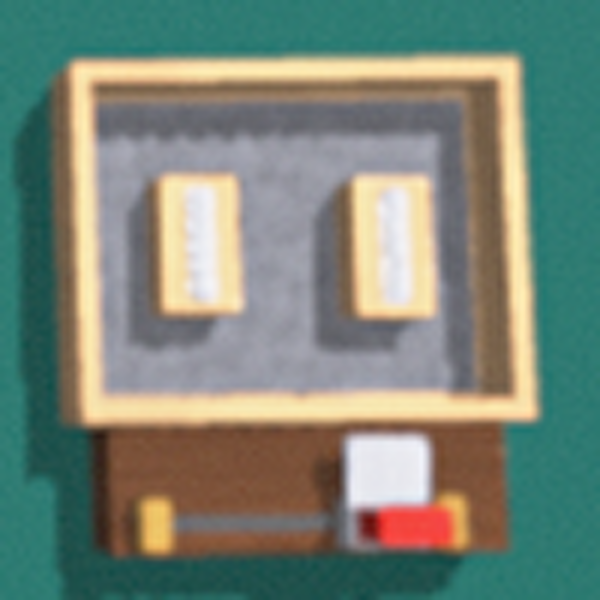

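View pics/t19m.png

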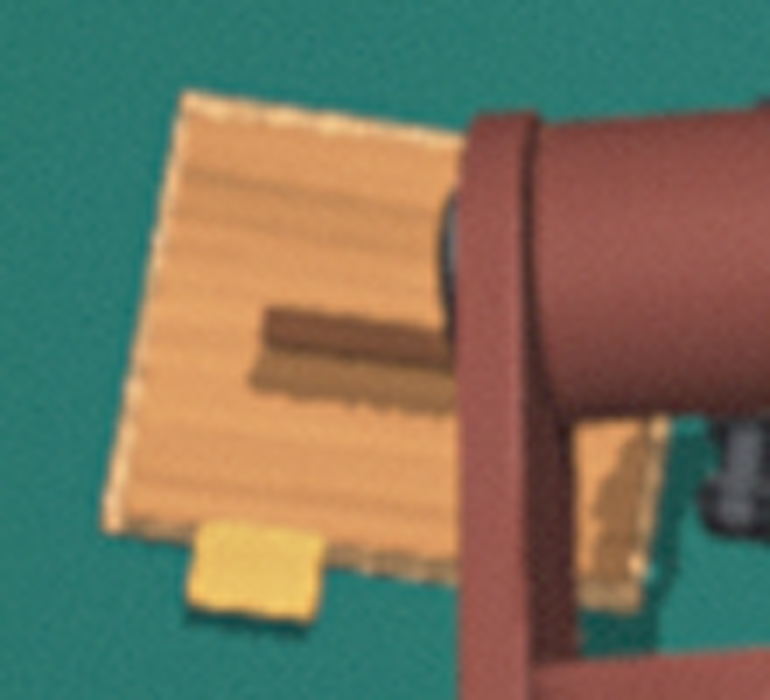

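Both blocks lie flat in the case, chain up, and no pale ones are left on the bench. Next is the lid.

carry_out([
  [0,0.92,0,0,0,-0.04,1],
  [0,0.92,0,0,0,0,1],
  [0,0.92,0,0,0,0,1],
  [0,0.92,0,0,0,0,1],
  [0,0.92,0,0,0,0,1],
  [0,0.92,0,0,0,0,1],
  [0.04,0.94,0,0,0,0,1],
  [0,0,0,0,0,0,1],
])

```text
t: 35.15
tool_pos: [0.5369, 0.28, 0.1408]
tool_rot: [-2.361, -2.072, -0.001]
contact_force: [0.2, -0.7, -0.3]
opening: 0.0856
```

carry_out([
  [0,0,-0.8,0,0,0,1],
  [0,0,-0.8,0,0,0,1],
  [0,0,-0.8,0,0,0,1],
  [0,0,-0.8,0,0,0,1],
  [0,0,-0.5,0,0,0,1],
  [0,0,-0.4,0,0,0,1],
  [0,0,0,0,0,0,1],
  [0,0,0,0,0,0,1],
])

```text
t: 35.95
tool_pos: [0.5369, 0.279, 0.0389]
tool_rot: [2.361, 2.072, 0.001]
contact_force: [0.0, 0.8, 0.6]
opening: 0.0855
```

carry_out([
  [0,0.09,-0.28,0,0,0.04,1],
  [0,0,0,0,0,0,1],
  [0,0,0,0,0,0,0],
  [0,0,0,0,0,0,0],
  [0,0,0,0,0,0,0],
  [0,0,0,0,0,0,0],
  [0,0,0,0,0,0,0],
  [0,0,0,0,0,0,0],
  [0,0,0,0,0,0,0],
  [0,0,0,0,0,0,0],
], grip_force=80)

```text
t: 36.95
tool_pos: [0.5366, 0.2815, 0.0317]
tool_rot: [2.357, 2.077, 0.001]
contact_force: [-0.6, 0.3, 3.0]
opening: 0.0143
```

Run:
```python
from h import *
st();print(yang())
```

```text
t 36.95 pos [0.5366 0.2815 0.0317] rot [2.357e+00 2.077e+00 1.000e-03] F [-0.6  0.3  3. ] op 0.0143 q [0.36 0.21 1.8  0.   1.14 0.49]
(np.float64(-0.12596805628461097), array([ 3.01910664e-04,  1.72820853e-04, -9.99999939e-01]))
```

carry_out([
  [0,0,0.2,0,0,0,0],
  [0,0,0.4,0,0,0,0],
  [0,0,0.6,0,0,0,0],
  [0,0,1,0,0,0,0],
  [0,0,1,0,0,0,0],
  [0,0,1,0,0,0,0],
  [0,0,1,0,0,0,0],
  [0,0,1,0,0,0,0],
  [0,0,0.5,0,0,0,0],
  [0,0,0,0,0,0,0],
])

```text
t: 37.95
tool_pos: [0.5378, 0.282, 0.2022]
tool_rot: [2.355, 2.076, 0.008]
contact_force: [0.6, -0.4, -3.8]
opening: 0.0145
```

Run:
```python
from h import *
st();print(yang())
s=ctrl.get_image("side");save(s,"s20")
```

```text
t 37.95 pos [0.5378 0.282  0.2022] rot [2.355 2.076 0.008] F [ 0.6 -0.4 -3.8] op 0.0145 q [0.36 0.03 1.69 0.   1.42 0.49]
(np.float64(-0.12598794583659223), array([ 0.00526032,  0.00200355, -0.99998416]))
```

View pics/s20.png

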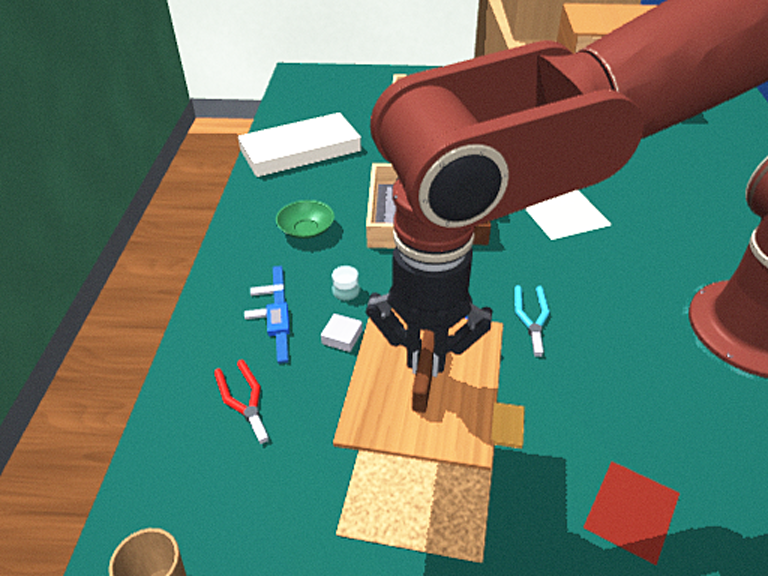

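carry_out([
  [0,-0.5,0,0,0,0,0],
  [0,-1,0,0,0,0,0],
  [0.1,-1,0,0,0,0.1,0],
  [0.1,-1,0,0,0,0.1,0],
  [0.1,-1,0,0,0,0.1,0],
  [0.1,-1,0,0,0,0.1,0],
  [0.1,-1,0,0,0,0.1,0],
  [0.1,-1,0,0,0,0.1,0],
  [0.1,-1,0,0,0,0.1,0],
  [0.1,-1,0,0,0,0.1,0],
  [0.1,-1,0,0,0,0.1,0],
  [0.1,-1,0,0,0,0.1,0],
])

```text
t: 39.2
tool_pos: [0.5599, -0.0078, 0.1964]
tool_rot: [-2.248, -2.19, 0.004]
contact_force: [0.3, -0.0, -3.9]
opening: 0.0144
```

carry_out([
  [0.1,-1,0,0,0,0.1,0],
  [0.1,-1,0,0,0,0.1,0],
  [0,-1,0,0,0,0.1,0],
  [0,-1,0,0,0,0.1,0],
  [0,-1,0,0,0,0.06,0],
  [0,-1,0,0,0,0,0],
  [0,-1,0,0,0,0,0],
  [0,-1,0,0,0,0,0],
  [0,-1,0,0,0,0,0],
  [0,-1,0,0,0,0,0],
  [0,-0.9,0,0,0,0,0],
  [0,0,0,0,0,0,0],
])

```text
t: 40.4
tool_pos: [0.5645, -0.2813, 0.1963]
tool_rot: [-2.201, -2.238, 0.003]
contact_force: [1.7, -0.9, -3.9]
opening: 0.0145
```

carry_out([
  [0,0,0,0,0,0,0],
  [0,0,-1,0,0,0,0],
  [0,0,-1,0,0,0,0],
  [0,0,-1,0,0,0,0],
  [0,0,0,0,0,0,0],
  [0,0,0,0,0,0,0],
  [0,0,0,0,0,0,0],
])

```text
t: 41.1
tool_pos: [0.5673, -0.2788, 0.1257]
tool_rot: [2.197, 2.242, 0.001]
contact_force: [0.2, 0.1, -4.8]
opening: 0.0146
```

Run:
```python
from h import *
st();print(yang())
s=ctrl.get_image("side");save(s,"s21",(200,20,350,180),4)
```

```text
t 41.1 pos [ 0.5673 -0.2788  0.1257] rot [2.197e+00 2.242e+00 1.000e-03] F [ 0.2  0.1 -4.8] op 0.0146 q [-0.57  0.15  1.69  0.    1.3  -0.59]
(np.float64(0.02050662871753197), array([ 0.00227471, -0.00144372, -0.99999637]))
```

View pics/s21.png

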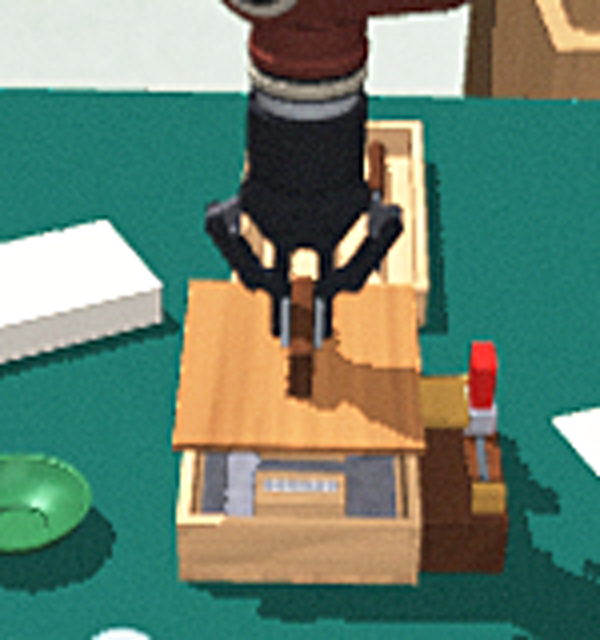

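carry_out([
  [0,0.03,-0.7,0,0,0,0],
  [0,0,-0.6,0,0,0,0],
  [0,0,-0.45,0,0,0,0],
  [0,0,0,0,0,0,0],
  [0,0,0,0,0,0,0],
  [0,0,0,0,0,0,0],
])

```text
t: 41.75
tool_pos: [0.5669, -0.2781, 0.0806]
tool_rot: [2.198, 2.243, 0.0]
contact_force: [0.8, -0.7, -3.4]
opening: 0.0148
```

carry_out([
  [0,0,-0.1,0,0,0,0],
  [0,0,-0.1,0,0,0,0],
  [0,0,-0.1,0,0,0,0],
  [0,0,0,0,0,0,0],
  [0,0,0,0,0,0,0],
])

```text
t: 42.25
tool_pos: [0.5663, -0.2777, 0.0724]
tool_rot: [-2.199, -2.243, 0.0]
contact_force: [-0.3, 0.1, -3.9]
opening: 0.0146
```

Run:
```python
from h import *
st();print(yang())
s=ctrl.get_image("side");save(s,"s22",(230,60,350,180),6)
```

```text
t 42.25 pos [ 0.5663 -0.2777  0.0724] rot [-2.199 -2.243  0.   ] F [-0.3  0.1 -3.9] op 0.0146 q [-0.57  0.21  1.72 -0.    1.21 -0.59]
(np.float64(0.0200446309396022), array([-2.57015849e-04,  1.54563656e-04, -9.99999955e-01]))
```

View pics/s22.png

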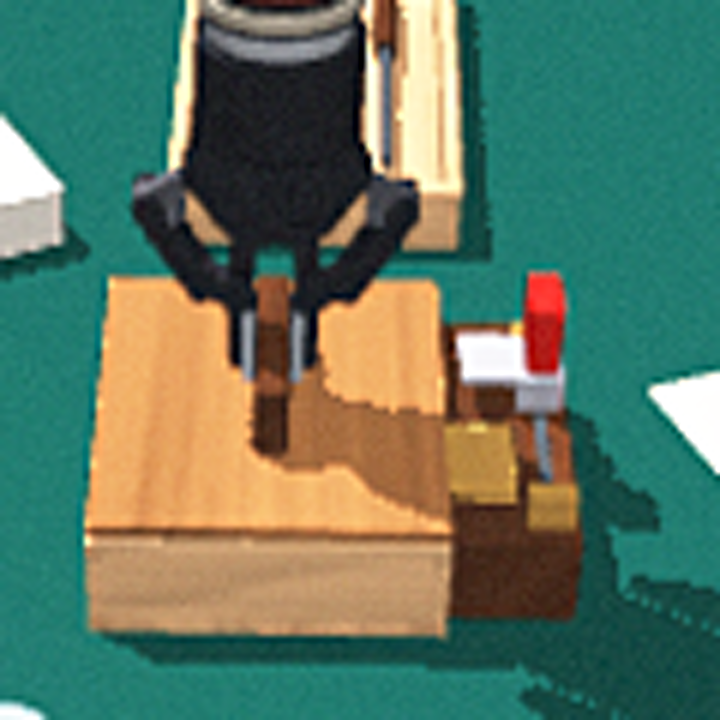

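Plug is in the case with no contact force, 2.7 mm left to seat.

carry_out([
  [0,0,-0.08,0,0,0,0],
  [0,0,-0.08,0,0,0,0],
  [0,0,0,0,0,0,0],
  [0,0,0,0,0,0,0],
])

```text
t: 42.7
tool_pos: [0.5667, -0.2781, 0.0697]
tool_rot: [2.199, 2.243, 0.0]
contact_force: [-2.9, 2.1, 4.6]
opening: 0.0143
```

carry_out([
  [0,0,-0.04,0,0,0,0],
  [0,0,0,0,0,0,1],
  [0,0,0,0,0,0,1],
  [0,0,0,0,0,0,1],
  [0,0,0,0,0,0,1],
  [0,0,0,0,0,0,1],
  [0,0,0,0,0,0,1],
  [0,0,1,0,0,0,1],
  [0,0,1,0,0,0,1],
  [0,0,1,0,0,0,1],
  [0,0,0.6,0,0,0,1],
  [0,0,0,0,0,0,1],
])

```text
t: 43.9
tool_pos: [0.5679, -0.2788, 0.1607]
tool_rot: [2.195, 2.24, 0.002]
contact_force: [-0.5, 0.2, -0.1]
opening: 0.0856
```

carry_out([
  [-1,-0.28,0,0,0,0,1],
  [-1,-0.28,0,0,0,0,1],
  [-1,-0.28,0,0,0,0,1],
  [-1,-0.28,0,0,0,0,1],
  [-1,-0.28,0,0,0,0,1],
  [-0.04,0,0,0,0,0,1],
  [0,0,0,0,0,0,1],
  [0,0,0,0,0,0,1],
])

```text
t: 44.7
tool_pos: [0.4407, -0.3125, 0.1568]
tool_rot: [-2.198, -2.243, -0.0]
contact_force: [0.3, 0.7, -0.8]
opening: 0.0856
```

Run:
```python
from h import *
np.set_printoptions(precision=4,suppress=True)
st();print(yang())
s=ctrl.get_image("side");save(s,"s23",(230,60,350,180),6)
```

```text
t 44.7 pos [ 0.4407 -0.3125  0.1568] rot [-2.198 -2.243 -0.   ] F [ 0.3  0.7 -0.8] op 0.0856 q [-0.75 -0.09  1.88  0.    1.35 -0.78]
(np.float64(0.020332429282219434), array([-0.0005,  0.0008, -1.    ]))
```

View pics/s23.png

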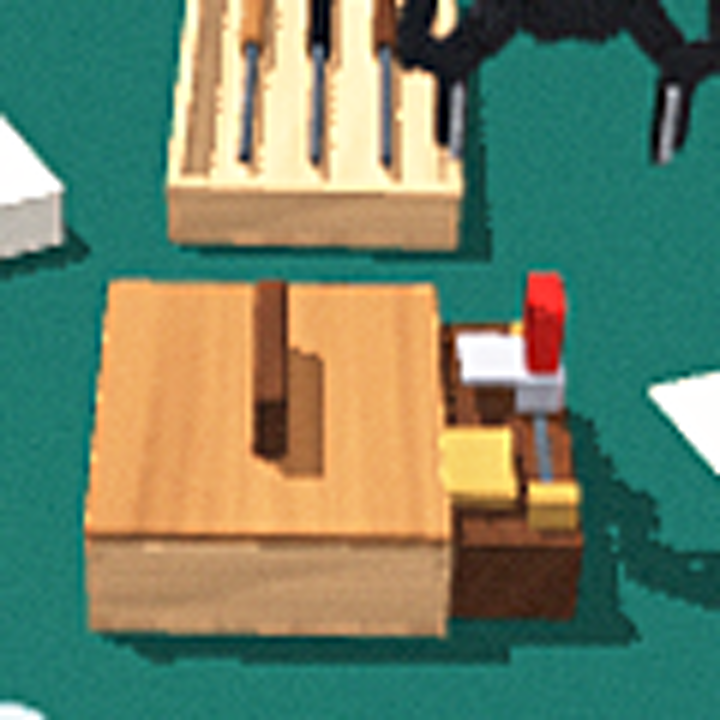

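carry_out([
  [0,0,-0.8,0,0,0,1],
  [0,0,-0.8,0,0,0,1],
  [0,0,-0.8,0,0,0,1],
  [0,0,-0.7,0,0,0,1],
  [0,0,0,0,0,0,1],
  [0,0,0,0,0,0,0],
  [0,0,0,0,0,0,0],
  [0,0,0,0,0,0,0],
  [0,0,0,0,0,0,0],
  [0,0,0,0,0,0,0],
  [0,0,0,0,0,0,0],
  [0,0,0,0,0,0,0],
], grip_force=40)

```text
t: 45.95
tool_pos: [0.4395, -0.3132, 0.081]
tool_rot: [-2.198, -2.243, 0.003]
contact_force: [-5.7, -0.2, 5.8]
opening: 0.0151
```

carry_out([
  [-0.01,0.4,0,0,0,0,0],
  [-0.01,0.5,0,0,0,0,0],
  [-0.01,0.5,0,0,0,0,0],
  [-0.01,0.5,0,0,0,0,0],
  [-0.01,0.5,0,0,0,0,0],
  [0,0.2,0,0,0,0,0],
  [0,0.1,0,0,0,0,0],
  [0,0,0,0,0,0,0],
  [0,0,0,0,0,0,0],
])

```text
t: 46.85
tool_pos: [0.4381, -0.2457, 0.081]
tool_rot: [-2.197, -2.243, 0.004]
contact_force: [-6.9, 0.3, 6.4]
opening: 0.0153
```

Expected locked stop at TCP y near -0.238. I'll creep.

carry_out([
  [0,0.15,0,0,0,0,0],
  [0,0.1,0,0,0,0,0],
  [0,0,0,0,0,0,0],
  [0,0,0,0,0,0,0],
])

```text
t: 47.25
tool_pos: [0.438, -0.2398, 0.081]
tool_rot: [-2.198, -2.243, 0.005]
contact_force: [-8.2, -0.3, 6.2]
opening: 0.0149
```

carry_out([
  [0,0.1,0,0,0,0,0],
  [0,0,0,0,0,0,0],
  [0,0,0,0,0,0,0],
])

```text
t: 47.55
tool_pos: [0.4379, -0.2386, 0.0811]
tool_rot: [2.198, 2.243, -0.008]
contact_force: [-7.5, -6.4, 3.5]
opening: 0.015
```

carry_out([
  [0,0.1,0,0,0,0,0],
  [0,0,0,0,0,0,0],
  [0,0,0,0,0,0,0],
])

```text
t: 47.85
tool_pos: [0.4379, -0.2384, 0.0811]
tool_rot: [2.195, 2.24, -0.014]
contact_force: [-7.3, -15.1, -0.6]
opening: 0.015
```

carry_out([
  [0,0.04,0,0,0,0,0],
  [0,-0.16,0,0,0,0,0],
  [0,0,0,0,0,0,1],
  [0,0,0,0,0,0,1],
  [0,0,0,0,0,0,1],
  [0,0,0,0,0,0,1],
  [0,0,0,0,0,0,1],
  [0,0,0,0,0,0,1],
  [0,0,1,0,0,0,1],
  [0,0,1,0,0,0,1],
  [0,0,1,0,0,0,1],
  [0,0,1,0,0,0,1],
])

```text
t: 49.05
tool_pos: [0.4391, -0.2369, 0.1809]
tool_rot: [-2.199, -2.244, -0.0]
contact_force: [0.2, -0.1, 0.8]
opening: 0.0853
```

carry_out([
  [0,1,0.5,0,0,0,1],
  [0,1,0,0,0,0,1],
  [0,1,0,0,0,0,1],
  [0,1,0,0,0,0,1],
  [0,1,0,0,0,0,1],
  [0,1,0,0,0,0,1],
  [0,1,0,0,0,0,1],
  [0,1,0,0,0,0,1],
  [0,1,0,0,0,0,1],
  [0,1,0,0,0,0,1],
  [0,1,0,0,0,0,1],
  [0,1,0,0,0,0,1],
])

```text
t: 50.25
tool_pos: [0.439, 0.064, 0.1926]
tool_rot: [2.199, 2.244, 0.0]
contact_force: [-0.7, 0.7, -0.0]
opening: 0.0853
```

Run:
```python
from h import *
st()
s=ctrl.get_image("side");save(s,"s24",(230,60,350,180),6);save(s,"s24a")
t=ctrl.get_image("top");save(t,"t24c",(320,165,420,265),6);save(t,"t24")
case=[.5665,-.278,.02]
for y in(.045,-.03):
    g=loc(case,-.128,y);print(y,proj(t,[*g,.101]),proj(s,[*g,.101]))
def red(im,c):
    g=cv2.cvtColor(im["frame"],cv2.COLOR_BGR2HSV);R=cv2.inRange(g,(0,180,150),(6,255,255))|cv2.inRange(g,(174,180,150),(180,255,255))
    M=np.zeros_like(R);M[c[1]:c[3],c[0]:c[2]]=1;ys,xs=np.nonzero(R*M);print("red",xs.min(),xs.max(),ys.min(),ys.max(),xs.mean(),ys.mean());return xs.mean(),ys.mean()
print(atz(t,red(t,(340,235,390,270)),.1));red(s,(300,90,350,160))
```

```text
t 50.25 pos [0.439  0.064  0.1926] rot [2.199 2.244 0.   ] F [-0.7  0.7 -0. ] op 0.0853 q [-0.02 -0.38  2.06  0.    1.46 -0.04]
0.045 [[359.81496656 252.14322845]] [[322.73883874 123.00651737]]
-0.03 [[388.97436449 251.91427612]] [[320.88439817 107.84959169]]
red 354 366 250 255 360.1111111111111 252.57407407407408
[ 0.43650085 -0.23658175  0.1       ]Traceback (most recent call last):
  File "<stdin>", line 11, in <module>
  File "<stdin>", line 10, in red
    return umr_minimum(a, axis, None, out, keepdims, initial, where)
ValueError: zero-size array to reduction operation minimum which has no identity
```

View pics/s24a.png

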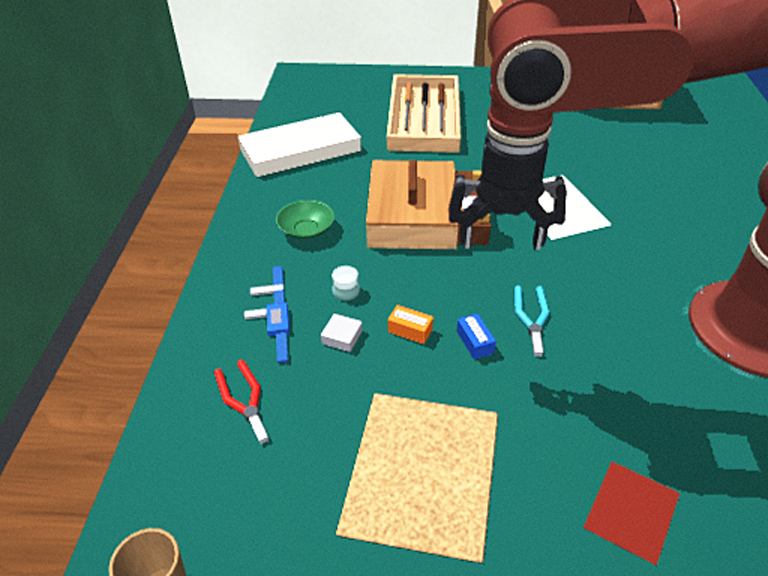

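View pics/s24.png

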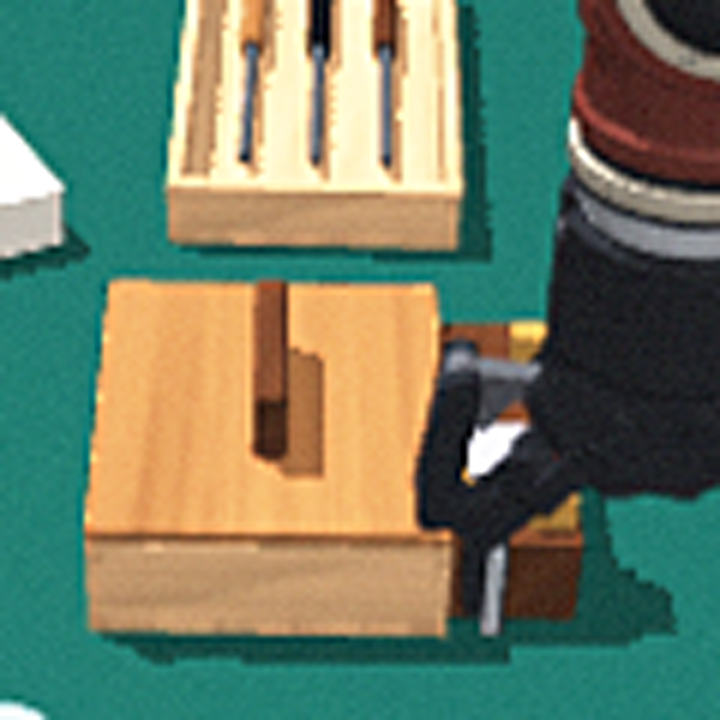

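View pics/t24c.png

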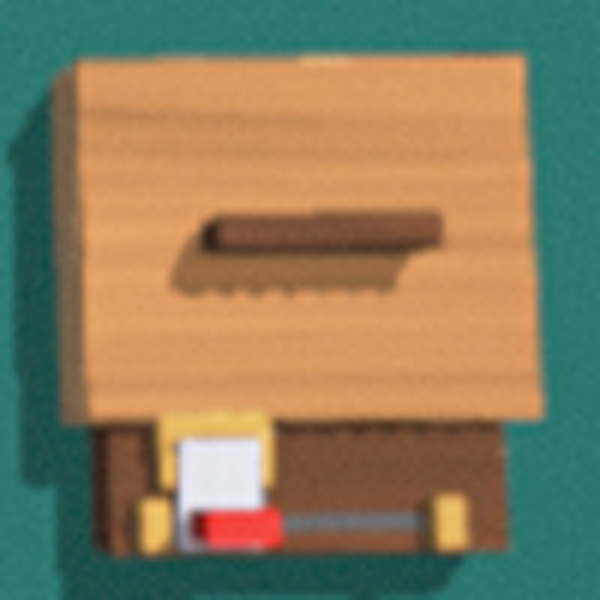

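Run:
```python
from h import *
print(ctrl.finish_job())
```

```text
the job is handed in; nothing more can be done
None
```

I finished the job in the order asked and handed it in at about 50 s of robot time, well inside the 210 s limit. `finish_job` gives no verdict, so the result below rests on my own checks.

**What I did**
- **Lock open:** I slid the red lock until it stopped against 15 N.
- **Lid off:** I lifted the lid and laid it flat on the cork mat, handle up.
- **Blocks in:** There were only two pale blocks at this start. I put both flat on the case floor, chain side up, and left the blue and orange look-alikes alone.
- **Lid on:** I reseated the lid with no resistance going in. The gripper ended at the same height (0.0697 m) as when it first held the seated lid.
- **Lock home:** I slid the lock until it stopped against 15 N, after 74.8 mm of the nominal 75 mm of travel.

**Last checks**
- The top picture shows the tongue over the brass tab. The red grip is at column 360.1, against 359.8 predicted for fully locked.
- The lid edges are where they were at the start, no pale block is left on the bench, and the other things look unmoved. The arm was clear of everything.
- **Failed check:** the side-view measurement of the red grip found nothing, because the arm hid the lock from that camera. The locked position therefore rests on the top view and the force and travel readings.
- **Disagreement:** the two cameras' fits of the case differed by about 6 mm in y. I relied on the positions felt by the gripper instead.

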